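Refit a console trackball: seat its roller, free its ball from the track

ROBOT

A 6-joint arm with a two-finger parallel gripper is mounted at the origin on the work surface. World frame = base frame: x ahead of the robot, y to its left, z up, the work surface at z = 0. Lengths are in m, angles in rad, forces in N, time in s.
With the tool pointing down it reaches from about 0.3 to 0.875 m from the base axis. Payload 6.4 kg.
Tool frame: the origin (TCP) lies on the centre line of the jaws, within the pads' length; the fingertips stand 25 mm ahead of it and the grasp point (between the pads) lies 6 mm ahead of it (ctrl.tips_ahead is the z of the fingertips in the tool frame, in m); z points along the fingers, x is the direction in which the jaws open and shut, and the axes are right-handed (so a half turn about z gives the same grasp; the last joint's range is limited). The gripper opens to 85 mm and grips with 20 to 120 N. Pads are 22 mm wide; open, the fingers measure 114 mm over their backs; the gripper's body (76 mm by 85 mm) begins 54 mm behind the grasp point. The pads swing forward as they close: fully open they stand 13 mm farther back than shut.
Start: joints at [0.915, 0.181, 1.607, -0, 1.354, -0.206], TCP at [0.25, 0.518, 0.256] pointing down, gripper open.
Joint ranges: [-2.99, 2.99], [-0.89, 2.07], [0.3, 2.58], [-1.14, 4.28], [0, 2.63], [-3.12, 3.12]. Speed limits (rad/s): [2.57, 2.57, 3.01, 3.14, 3.14, 3.14].

INTERFACE

Orientations are given as a unit quaternion [w, x, y, z].
In Python, from bench import ctrl gives the robot as it stands.
- The arm moves only by the shell command python3 -m pendant 'ROWS'. ROWS is JSON, a list that holds one entry, the list of rows, each a list of 7 numbers: the shift along the tool's x, y, z in m, then the turn, a rotation vector about the tool's x, y, z in rad, then the closure, from -1 (fully open) to 1 (shut). A call has 1 to 10 rows; each row shifts and turns the commanded pose from where the row before left it, along the tool's axes as they then stand; what a row does not reach is not made up. A row lasts 1/10 s, in which the tool goes at most 50 mm and 8.59 degrees, less where a joint would pass 70% of its speed; a pose out of reach is approached as far as the arm can. A call with a gripper value outside its range is refused whole. The fingers move at their own pace and stop on an object; the grip force is fixed at half the most. Time passes only in rows, so rows that do not move let the fingers close. It gives the time, the measured TCP pose, the force and the opening at its end, in the units of the state.
- ctrl.get_obs(): the state, without advancing time (a new reading comes with each control period).
- ctrl.camera(name): name is "scene" or "top" or "wrist"; returns (picture, depth): 480x640x3 uint8, red, green, blue; 480x640 float32, m along the optical axis (not along the pixel's ray), 0 where there is no reading.
- ctrl.calibration(name): a dict with "fov_y" (degrees; the focal length in pixels is half the picture's height over the tangent of half this angle, whatever the lens; pixels are square), "cx", "cy" (the principal point, pixels), "D" ([k1, k2, p1, p2, k3] as OpenCV has them; the pictures are not rectified), "camera_from_world" (4x4, takes a point from world to camera coordinates). Camera axes: x right, y down, z forward; pixel columns grow to the right and rows downward; lengths in m; the calibration is good to about 2 mm. A picture is of the moment at which its call begins: read the wrist's pose just before it. calibration takes no time and is no camera call; for the wrist camera it gives the pose at the moment of the call.
- ctrl.hand_in(): hands the job in, once; it reports no verdict.
The state is a dict: "time_s": time; "q": joint angles; "dq": joint speeds; "joint_efforts": joint torques, N m; "eef_pos": TCP position; "eef_rot": TCP orientation; "wrist_force": force on the tool from outside, world axes, zero at the start; "torque": the same for the moment, N m; "opening": opening from 0.0 (shut) to 1.0 (fully open).
Only numpy, scipy, OpenCV 4.12 (cv2) and the standard library are available. Lean on these libraries where they do the work, as an engineer would, in place of code of your own. Each camera call takes 0.05 s, during which the arm holds its last target.

TASK

The trackball on the bench is being put back together. First lay the loose roller shaft level in the two V-notches of the open trackball frame, its thick roller between the two uprights, and let go; then push the big ball along the curved keeper track into the gap at its end, lift it out there and set it down gently in the frame so that it rests on the roller and the two studs. Never let the ball touch the bench, and leave everything else where it stands.

Things in the scene. Friction and masses are not known exactly. Their poses are not given: they have to be found in the camera images.
- ball: The big ball: plain mid-grey plastic, polished and rather slippery, diameter 50 mm, about 110 g. Origin at its centre (its axes turn as it rolls). It starts in the straight leg of the track and its top shows 6 mm above the slot.
- track: Fixed aluminium keeper track, a J from above, 60 mm wide, 52 mm high. Origin on the bench at the bend's centre of curvature, z up. Ball's centre line: straight leg along y = -95 mm from x = -87 mm to 0, then a half circle of radius 95 mm about the origin, anticlockwise from angle -90 to +90 deg (from the track's x axis). Floor 8 mm above the bench, so the ball's centre is 33 mm up.
- leg_start (a point): Outer end of the track's straight leg, on the centre line at ball-centre height (33 mm up); axes as the track's, the leg runs to +x from here. The end is closed only by a low curb just outside it, 4 mm thick, its top 16 mm above the bench, so a finger can come in behind the ball over it.
- gap_edge (a point): Where the walls end and the exit gap begins: angle +50 deg on the centre line, 33 mm up. Up to here walls stand 27 mm either side of the centre line, 3 mm thick, with inward lips 49 to 52 mm above the bench that leave a slot 41 mm wide: the ball cannot come out, fingers can reach down behind it. Beyond, only curbs 16 mm either side, tops 12 mm above the bench, keep the ball in line.
- exit (a point): Where the ball's centre lies when home in the exit gap: angle +74.3 deg on the centre line, 33 mm up, axes as the track's. The stop plate (34 mm high, 4 mm thick) closes the track 26 mm of arc further, at +90 deg. A round sill 2 mm high crosses the floor 12.5 mm before this point; pushed over it, the ball stays between sill and plate (2 mm of play).
- roller: Loose steel roller shaft, 130 mm long, about 120 g: journals of diameter 10 mm at both ends and a thicker roller of diameter 16 mm over the middle 56 mm. Origin at its centre, x along the shaft (either way round is the same). It lies on the bench, axis 8 mm up, on the near or the far side of the frame.
- frame: Fixed open trackball frame: dark steel base 100 x 110 mm, 6 mm thick, origin on the bench under its centre, z up. Two black uprights, 8 mm thick, centred at y = -40 and +40 mm, tops 37 mm above the bench, each with a 90 deg V-notch, 28 mm wide at the top, at x = -18 mm. Two steel studs of diameter 10 mm with round tops at x = 18 mm, y = -20 and +20 mm, tops 49.4 mm above the bench.
- saddle (a point): Where the roller's centre lies when seated: midway between the notches, x = -18 mm in the frame, 30 mm above the bench; the shaft then lies along the frame's y. The thick roller has 8 mm of play either way between the uprights. Axes as the frame's.
- nest (a point): Where the ball's centre lies when it rests on the roller and both studs: above the frame's origin, 57.7 mm above the bench. Axes as the frame's.
- tin: Bystander: small steel tin, diameter 36 mm, 40 mm high, inside the bend of the track. Origin under its centre.
- driver: Bystander: screwdriver 150 mm long lying on the bench on the other side of the frame from the roller shaft. Origin near its middle, x along it.
- dish: Bystander: small open steel dish, diameter 68 mm, 20 mm high, holding a smaller loose 32 mm grey ball that is not wanted. Origin under its centre.
- spool: Bystander: solder spool standing on end, diameter 54 mm, 42 mm high. Origin under its centre.
- meter: Bystander: black hand-held meter lying flat, 150 x 76 x 42 mm. Origin under its centre, x along it.
Mind the look-alikes: they are no part of the job. Leave any pink, turquoise or yellow look-alike of the ball alone.

How it is judged:
On the way, in this order (a step that is already met when the one before it is completed fails the run):
1. the roller shaft lies level in both V-notches, its thick part between the uprights, and is let go (x of roller in the frame of saddle between -0.003 and 0.003 m and z of roller in the frame of saddle between -0.003 and 0.003 m and y of roller in the frame of saddle between -0.01 and 0.01 m and angle between the x axis of roller and the y axis of frame, either way round below 0.05 rad and contact force between the fingers and roller below 0.1 N), for 0.2 s.
2. the ball has been pushed along the track into the exit gap (distance between ball and exit below 0.006 m), for 0.2 s.
At the end, for the whole second after the job is handed in: The roller shaft lies in both V-notches (centre within 3 mm of its seat across and in height, 10 mm along, within 0.05 rad of the frame's y axis) and the ball rests on the roller and studs (centre within 4 mm of the nest), both released and at rest (all of step 1 and contact force between the fingers and ball below 0.1 N and distance between ball and nest below 0.004 m and linear speed of each of ball, roller below 0.02 m/s); the robot touches nothing.
It fails at once if the ball falls to the bench (height (world z) of ball below 0.0285 m).
It fails at once if the ball is dropped into the frame (falls free there faster than 0.4 m/s, about 8 mm) (horizontal distance between ball and nest below 0.03 m and contact force between the fingers and ball below 0.05 N and linear speed of ball above 0.4 m/s).
It fails at once if a bystander is moved more than 20 mm (distance of any of tin, driver, dish, spool, meter from where it was at the start of the episode above 0.02 m).
It also fails if it takes over 72 s, if anything falls off the work surface, if the arm or the gripper's body presses on something with over 40 N, if the wrist force passes 120 N, or if a joint passes its speed limit or range.

## Working session

There is one attempt and no reset: what is moved stays moved. The work goes in short steps, Python scripts to look and compute and a shell command to move; the robot and the scene stay as the last step left them, time stands still between calls to the robot, and variables do not carry over. Pictures are saved under pics/ and viewed, and the job is handed in when it is done.

```bash
ls; mkdir -p pics; python3 - <<'E'
from bench import ctrl
import cv2,numpy as np
print(ctrl.get_obs()); print(ctrl.tips_ahead)
for n in("scene","top","wrist"):
    p,d=ctrl.camera(n); cv2.imwrite(f"pics/{n}0.png",p[:,:,::-1]); np.save(f"pics/{n}0.npy",d)
    c=ctrl.calibration(n); print(n,c)
E
```

```text
pics
{'time_s': 0.0, 'q': array([ 9.14721305e-01,  1.81535194e-01,  1.60797654e+00,  1.36870515e-05,
        1.35380236e+00, -2.06308353e-01]), 'dq': array([-0.00233158, -0.00082388, -0.00223928,  0.00066496,  0.00038083,
        0.00159894]), 'joint_efforts': array([ 8.37968055e-04, -4.44856882e+01, -3.51347673e+01, -1.51166805e-04,
        8.78691149e-03,  3.63868730e-05]), 'eef_pos': array([0.24966138, 0.51742269, 0.25540261]), 'eef_rot': array([ 2.92270800e-04,  8.46982001e-01,  5.31620869e-01, -8.09606613e-04]), 'wrist_force': array([-0.73335068, -0.32049611,  0.26102272]), 'torque': array([ 0.00355332, -0.05515464,  0.0340697 ]), 'opening': 1.000477837811864}
0.025
scene {'fov_y': 49.31062519434367, 'cx': 314.40992675772014, 'cy': 233.46077712054424, 'D': array([-0.14911233,  0.        ,  0.        ,  0.        ,  0.        ]), 'camera_from_world': array([[ 6.95166691e-01,  7.18848415e-01, -4.78355801e-04,
        -3.75455351e-01],
       [ 5.46500272e-01, -5.28928446e-01, -6.49285878e-01,
        -2.67716431e-01],
       [-4.66991140e-01,  4.51100494e-01, -7.60544291e-01,
    
[... 268 characters left out ...]
'camera_from_world': array([[ 0.0243986 , -0.99900637, -0.0372959 , -0.01828987],
       [-0.98840991, -0.01851464, -0.15067533,  0.5586163 ],
       [ 0.14983509,  0.04053991, -0.98787953,  0.74788684],
       [ 0.        ,  0.        ,  0.        ,  1.        ]])}
wrist {'fov_y': 59.556800809935915, 'cx': 320.07427212683046, 'cy': 236.71884861156207, 'D': array([-0.06870562,  0.        ,  0.        ,  0.        ,  0.        ]), 'camera_from_world': array([[ 0.43451223,  0.90066329, -0.00218391, -0.57277576],
       [ 0.86350378, -0.41589337,  0.2852962 , -0.03782756],
       [ 0.25604754, -0.1258505 , -0.95843691,  0.38026904],
       [ 0.        ,  0.        ,  0.        ,  1.        ]])}
```

View pics/top0.png

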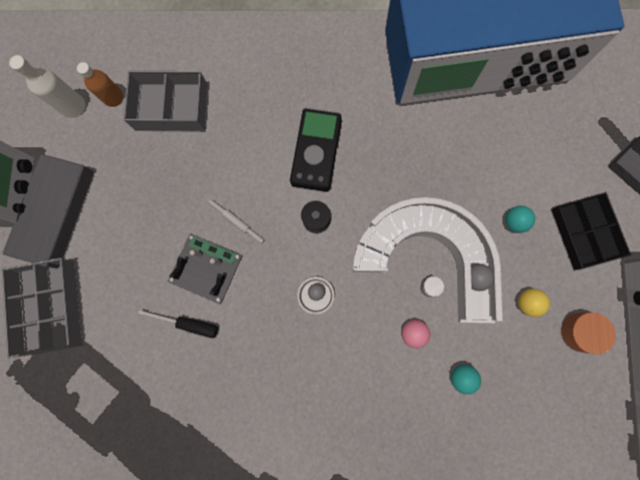

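View pics/scene0.png

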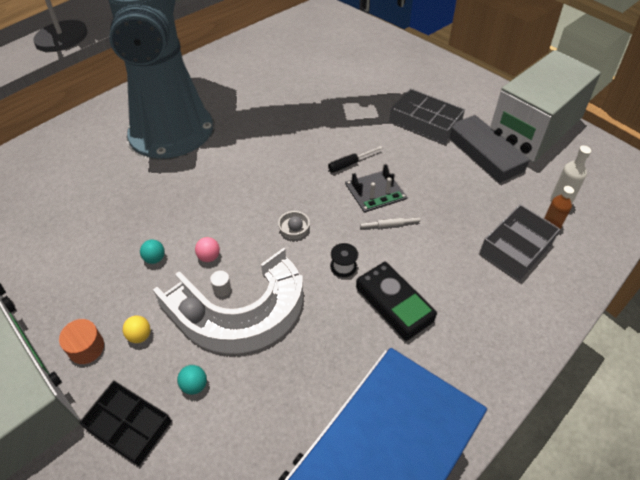

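View pics/wrist0.png

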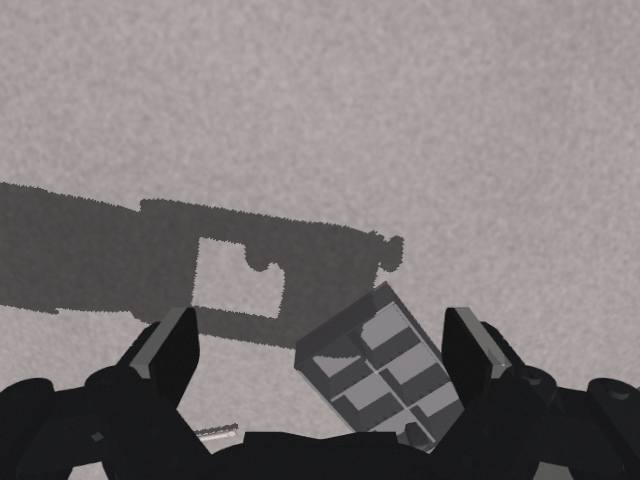

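```bash
cat > h.py <<'E'
import numpy as np,cv2
from bench import ctrl
def cal(n):
    c=ctrl.calibration(n); f=240/np.tan(np.radians(c["fov_y"])/2)
    return np.array([[f,0,c["cx"]],[0,f,c["cy"]],[0,0,1]]),np.array(c["D"]),np.array(c["camera_from_world"])
def ray(n,uv,C=None):
    K,D,T=C or cal(n)
    p=cv2.undistortPoints(np.array([[uv]],float),K,D)[0,0]
    R=T[:3,:3]; return -R.T@T[:3,3], R.T@np.array([p[0],p[1],1])
def atz(n,uv,z,C=None):
    o,d=ray(n,uv,C); return o+d*(z-o[2])/d[2]
def tri(obs):
    A=np.zeros((3,3));b=np.zeros(3)
    for o,d in obs:
        d=d/np.linalg.norm(d);P=np.eye(3)-np.outer(d,d);A+=P;b+=P@o
    x=np.linalg.solve(A,b)
    r=[np.linalg.norm(np.cross(x-o,d/np.linalg.norm(d))) for o,d in obs]
    return x,r
def proj(n,X,C=None):
    K,D,T=C or cal(n)
    X=np.atleast_2d(np.array(X,float)); 
    return cv2.projectPoints(X,cv2.Rodrigues(T[:3,:3])[0],T[:3,3],K,D)[0][:,0]
def crop(src,dst,x0,y0,x1,y1,s):
    im=cv2.imread(src)[y0:y1,x0:x1]; cv2.imwrite(dst,cv2.resize(im,None,fx=s,fy=s,interpolation=cv2.INTER_CUBIC))
E
python3 - <<'E'
from h import *
crop("pics/top0.png","pics/t_frame.png",130,180,290,345,5) if 0 else crop("pics/top0.png","pics/t_frame.png",130,190,280,340,4)
crop("pics/top0.png","pics/t_track.png",345,190,515,340,4)
crop("pics/scene0.png","pics/s_frame.png",315,135,435,240,5)
crop("pics/scene0.png","pics/s_track.png",145,235,315,360,4)
E
```

```text
(no output)
```

View pics/t_frame.png

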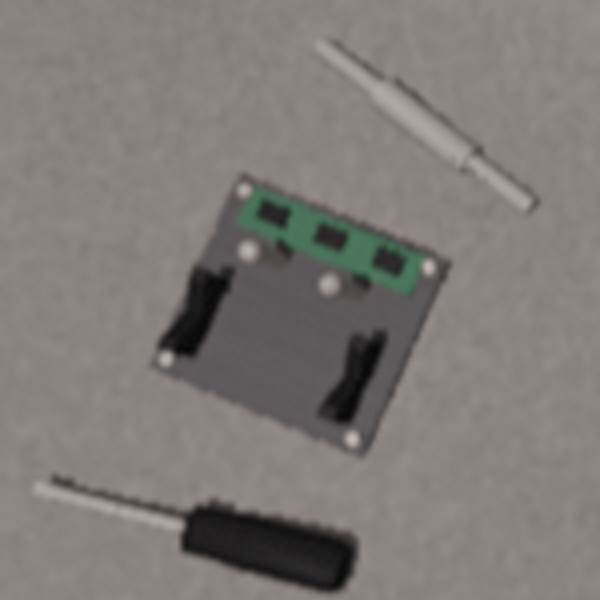

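View pics/t_track.png

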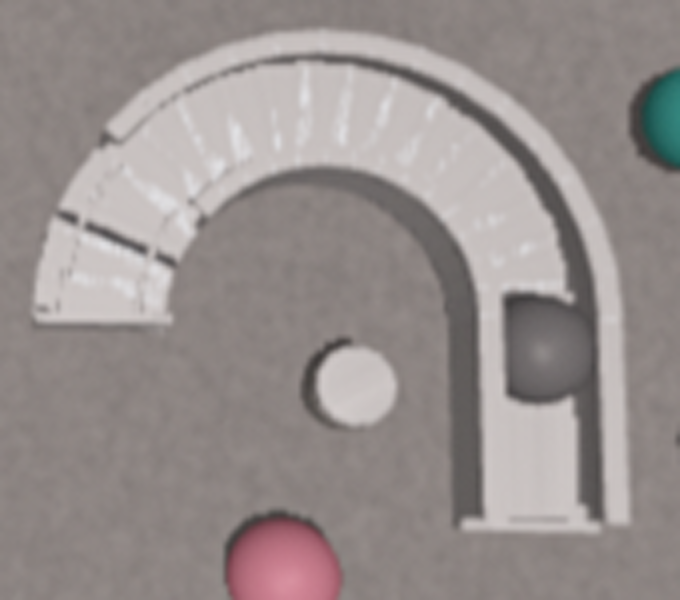

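View pics/s_frame.png

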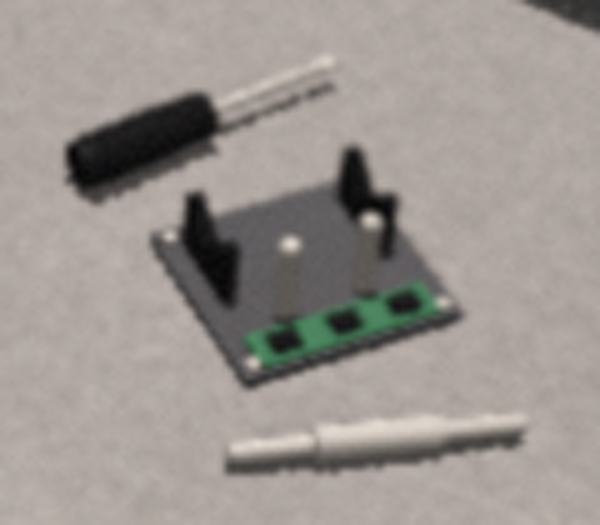

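View pics/s_track.png

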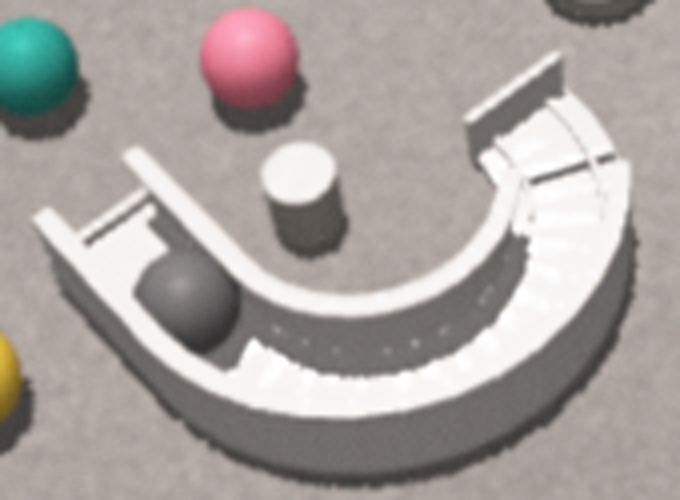

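```bash
cat > m.py <<'E'
from h import *
from scipy.optimize import least_squares
CT,CS=cal("top"),cal("scene")
t=lambda x,y:(130+(x-1.5)/4,190+(y-1.5)/4); s=lambda x,y:(315+(x-2)/5,135+(y-2)/5)
tt=lambda x,y:(345+(x-1.5)/4,190+(y-1.5)/4); ss=lambda x,y:(145+(x-1.5)/4,235+(y-1.5)/4)
def T2(a,b,f=t,g=s): return tri([ray(0,f(*a),CT),ray(0,g(*b),CS)])
for n,a,b in [("cTL",(243,177),(462,315)),("cTR",(449,263),(250,383)),("cBR",(362,455),(153,237)),("studL",(248,250),(371,220)),("studR",(329,284),(290,243)),("rolL",(324,45),(522,424)),("rolR",(532,204),(232,456)),("rolMidL",(378,88),(445,430)),("rolMidR",(468,160),(318,442))]:
    x,r=T2(a,b); print(n,x.round(4),np.round(r[0],4))
x,r=T2((540,349),(188,298),tt,ss); print("ball",x.round(4),r[0])
def mat(p): c,s_=np.cos(p[2]),np.sin(p[2]); return lambda X:np.array(X)@np.array([[c,-s_,0],[s_,c,0],[0,0,1]]).T+[p[0],p[1],0]
def pol(r,a,z): a=np.radians(a); return [r*np.cos(a),r*np.sin(a),z]
# track fit
M=[([-.087,-.125,.052],(628,523),None),([-.087,-.125,.052],(36,212),1),([-.087,-.065,.052],(127,150),1),(pol(.125,50,.052),(108,137),None),(pol(.125,50,.052),(632,170),1)]
def res(p):
    f=mat(p);o=[]
    for X,uv,w in M:
        o+=list(proj(0,f([X]),CS if w else CT)[0]-(ss if w else tt)(*uv))
    return o
r=least_squares(res,[.55,-.2,np.pi/2+.0]); 
for i in range(8):
    q=least_squares(res,[.45,-.2,i*.78]); r=q if q.cost<r.cost else r
print("track",r.x,np.round(r.fun,1)); np.save("track.npy",r.x)
E
python3 m.py
```

```text
cTL [0.5854 0.2434 0.0053] 0.001
cTR [0.5467 0.1437 0.0048] 0.0016
cBR [0.456  0.1782 0.0074] 0.0008
studL [0.5441 0.223  0.0492] 0.0001
studR [0.5296 0.1855 0.0501] 0.0002
rolL [0.6484 0.2065 0.0113] 0.0005
rolR [0.5737 0.1038 0.0107] 0.0004
rolMidL [0.6278 0.1793 0.012 ] 0.0006
rolMidR [0.5941 0.135  0.0116] 0.0008
ball [ 0.5123 -0.2841  0.0396] 0.0014128199116526007
track [ 0.52287345 -0.19055134 -0.00130939] [-0.2  1.1 -1.7  2.   2.  -0.6 -0.6 -1.8 -1.3 -1.3]
```

```bash
cat >> h.py <<'E'
from scipy.spatial.transform import Rotation as Ro
def state():
    o=ctrl.get_obs(); q=o["eef_rot"]; R=Ro.from_quat([q[1],q[2],q[3],q[0]]); return o,np.array(o["eef_pos"]),R
def goto(pos,yaw,tilt=None):
    "prints total tool-frame shift (in current axes) and the tool rotvec"
    o,p,R=state()
    Rt=Ro.from_matrix(np.array([[np.cos(yaw),np.sin(yaw),0],[np.sin(yaw),-np.cos(yaw),0],[0,0,-1]]).astype(float))
    rv=(R.inv()*Rt).as_rotvec(); rv2=(R.inv()*Ro.from_matrix(Rt.as_matrix()@np.diag([-1,-1,1]))).as_rotvec()
    print("t",round(o["time_s"],2),"pos",p.round(4),"yaw",round(np.degrees(np.arctan2(*R.as_matrix()[1::-1,0])),2),"open",round(o["opening"],3),"F",np.round(o["wrist_force"],1))
    print("shift cur axes",R.inv().apply(np.array(pos)-p).round(4),"shift in target axes",Rt.inv().apply(np.array(pos)-p).round(4),"rot",rv.round(4),"alt",rv2.round(4))
E
python3 - <<'E'
from h import *
K,D,T=cal("wrist"); o,p,R=state()
print("cam in tool",R.inv().apply(-T[:3,:3].T@T[:3,3]-p), "axis in tool",R.inv().apply(T[2,:3]))
goto([.60,.16,.25],np.radians(-36))
E
```

```text
cam in tool [-0.00120339 -0.07232998 -0.11839718] axis in tool [-7.41963677e-04  2.85536759e-01  9.58367471e-01]
t 0.15 pos [0.2497 0.5175 0.2556] yaw 64.23 open 1.002 F [0.5 0.3 0.5]
shift cur axes [-0.1697  0.4709  0.0057] shift in target axes [0.4935 0.0834 0.0056] rot [1.0000e-03 1.2000e-03 1.7493e+00] alt [-1.1000e-03  9.0000e-04 -1.3922e+00]
```

```bash
python3 -m pendant '[[[-0.015,0.046,0,0,0,0,-1],[-0.015,0.046,0,0,0,0,-1],[-0.015,0.046,0,0,0,0,-1],[-0.015,0.046,0,0,0,0,-1],[-0.015,0.046,0,0,0,0,-1],[-0.015,0.046,0,0,0,0,-1],[-0.015,0.046,0,0,0,0,-1],[-0.015,0.046,0,0,0,0,-1],[-0.015,0.046,0,0,0,0,-1],[-0.015,0.046,0,0,0,0,-1]]]'
python3 -m pendant '[[[0,0,0,0,0,0.146,-1],[0,0,0,0,0,0.146,-1],[0,0,0,0,0,0.146,-1],[0,0,0,0,0,0.146,-1],[0,0,0,0,0,0.146,-1],[0,0,0,0,0,0.146,-1],[0,0,0,0,0,0.146,-1],[0,0,0,0,0,0.146,-1],[0,0,0,0,0,0.146,-1],[0,0,0,0,0,0.146,-1]]]'
python3 -m pendant '[[[0,0,0,0,0,0.146,-0.1],[0,0,0,0,0,0.14,-0.1],[0,0,0,0,0,0,-0.1],[0,0,0,0,0,0,-0.1]]]'
python3 - <<'E'
from h import *
C=cal("wrist"); np.save("pics/C1.npy",np.array(list(C),dtype=object),allow_pickle=True)
p,d=ctrl.camera("wrist"); cv2.imwrite("pics/w1.png",p[:,:,::-1])
goto([.611,.155,.25],np.radians(-36))
E
```

```text
time_s: 1.15
eef_pos: [0.6001, 0.1811, 0.256]
eef_rot: [-0.0, 0.847, 0.532, -0.0]
wrist_force: [0.8, 0.9, -0.2]
opening: 1.0
time_s: 2.15
eef_pos: [0.5988, 0.1827, 0.2558]
eef_rot: [0.0, 0.985, -0.172, -0.0]
wrist_force: [0.2, -0.1, -0.4]
opening: 0.998
time_s: 2.55
eef_pos: [0.5989, 0.1827, 0.256]
eef_rot: [0.0, 0.952, -0.306, -0.0]
wrist_force: [0.5, -0.5, -0.7]
opening: 0.551
t 2.6 pos [0.5989 0.1827 0.2561] yaw -35.62 open 0.549 F [-0.5 -0.8  0.8]
shift cur axes [0.026  0.0155 0.0061] shift in target axes [0.0261 0.0153 0.0061] rot [0.0003 0.0003 0.0067] alt [-4.0000e-04  4.0000e-04 -3.1349e+00]
```

View pics/w1.png

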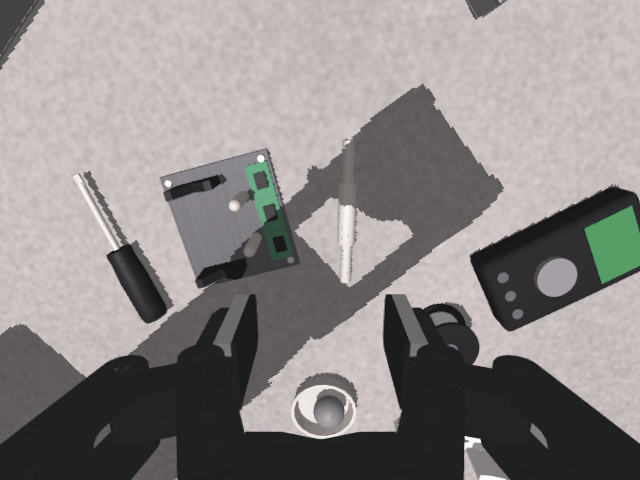

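```bash
python3 - <<'E'
from h import *
crop("pics/w1.png","pics/w1c.png",150,125,370,305,3.6)
E
```

```text
(no output)
```

View pics/w1c.png

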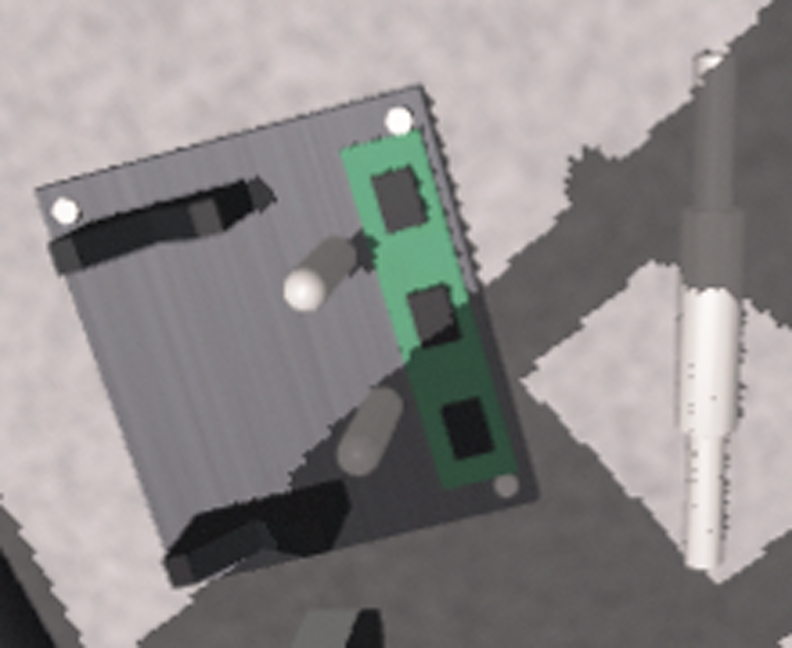

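```bash
cat > m2.py <<'E'
from h import *
from m import t,s,CT,CS,mat
C=tuple(np.load("pics/C1.npy",allow_pickle=True)); w=lambda x,y:(150+(x-1.3)/3.6,125+(y-1.3)/3.6)
print("--- wrist")
A=[atz(0,w(x,y),.008,C) for x,y in [(714,55),(712,210),(708,435),(704,568)]]
for a in A: print("roller",a.round(4))
print("mid",(A[0]+A[3])[:2]/2,(A[1]+A[2])[:2]/2,"len",np.linalg.norm(A[0]-A[3]),"ang",np.degrees(np.arctan2(*(A[0]-A[3])[1::-1])))
for nm,a,b,c in [("end1",(714,55),(324,45),(522,424)),("end2",(704,568),(532,204),(232,456))]:
    x,r=tri([ray(0,w(*a),C),ray(0,t(*b),CT),ray(0,s(*c),CS)]); print(nm,x.round(4),np.round(r,4))
for nm,a,b,c in [("st1",(301,292),(248,250),(371,220)),("st2",(354,462),(329,284),(290,243))]:
    x,r=tri([ray(0,w(*a),C),ray(0,t(*b),CT),ray(0,s(*c),CS)]); print(nm,x.round(4),np.round(r,4))
from scipy.optimize import least_squares
def fit(views,x0):
    def res(p):
        f=mat(p);o=[]
        for cam,fn,pts in views:
            for X,uv in pts: o+=list((proj(0,f([X]),cam)[0]-fn(*uv))/(cam[0][0,0]))
        return np.array(o)
    r=least_squares(res,x0); return r.x,np.round(r.fun*1000,1)
W=[([-.05,.055,.006],(38,188)),([.05,.055,.006],(420,86)),([.05,-.055,.006],(540,498)),([-.05,-.055,.006],(175,587)),([.018,.02,.0494],(301,292)),([.018,-.02,.0494],(354,462))]
Tt=[([.05,.055,.006],(243,177)),([.05,-.055,.006],(449,263)),([-.05,-.055,.006],(362,455)),([-.05,.055,.006],(153,365)),([.018,.02,.0494],(248,250)),([.018,-.02,.0494],(329,284))]
S=[([.05,.055,.006],(462,315)),([.05,-.055,.006],(250,383)),([-.05,-.055,.006],(153,237)),([.018,.02,.0494],(371,220)),([.018,-.02,.0494],(290,243))]
for v in ([(C,w,W)],[(CT,t,Tt)],[(CS,s,S)],[(C,w,W),(CT,t,Tt),(CS,s,S)]):
    print(fit(v,[.52,.19,-.36]))
E
python3 m2.py | sed -n '/---/,$p'
```

```text
--- wrist
roller [0.6469 0.2079 0.008 ]
roller [0.6254 0.1776 0.008 ]
roller [0.5919 0.1307 0.008 ]
roller [0.5702 0.1011 0.008 ]
mid [0.60856959 0.15451929] [0.60862666 0.15414154] len 0.13149780565643274 ang 54.344308202887376
end1 [0.6478 0.2075 0.01  ] [0.0011 0.0012 0.0006]
end2 [0.5729 0.1032 0.0121] [0.0019 0.0003 0.0016]
st1 [0.5439 0.2227 0.0498] [0.0006 0.0001 0.0005]
st2 [0.5294 0.1851 0.0509] [0.0007 0.     0.0007]
(array([ 0.51917772,  0.21011472, -0.37371927]), array([-2.8, -0.3,  0.8, -1.2, -0.5,  2.2,  1.1,  0. ,  0.7,  0.9,  0.5,
       -1.4]))
(array([ 0.52015167,  0.21044014, -0.3751343 ]), array([-0.9, -2.6,  1.4, -1.2,  0.2,  2.5, -1.7,  1.3,  0.6, -0.2,  0.4,
       -0.1]))
(array([ 0.5204688 ,  0.21204679, -0.36960477]), array([ 1.4, -0.2, -1.5,  0.4, -1.6, -0.1,  0.9, -0.4,  0.9,  0.1]))
(array([ 0.5194534 ,  0.21027042, -0.373252  ]), array([-2.5, -0.9,  1.1, -2. , -0.2,  1.5,  1.5, -0.6,  1. , -0. ,  0.9,
       -2.2, -1. , -1.7,  1.5, -0.5,  0.5,  3.3, -1.5,  2.3,  0.7,  0.7,
        0.5,  0.8, -0.3,  0.2, -3.5,  0.6, -3.2,  0. , -0.8, -0.1, -0.9,
        0.4]))
```

```bash
python3 -m pendant '[[[0.0123,0.0084,0.03,0,0,0,-0.1],[0.0123,0.0084,0.04,0,0,0,-0.1],[0,0,0.04,0,0,0,-0.1],[0,0,0.04,0,0,0,-0.1],[0,0,0.04,0,0,0,-0.1],[0,0,0.02,0,0,0,-0.1],[0,0,0.013,0,0,0,-0.1],[0,0,0.005,0,0,0,-0.1],[0,0,0,0,0,0,-0.1]]]'
python3 - <<'E'
from h import *
p,d=ctrl.camera("wrist"); cv2.imwrite("pics/w2.png",p[:,:,::-1])
goto([.609,.1547,.0275],np.radians(-35.7))
E
```

```text
time_s: 3.5
eef_pos: [0.6094, 0.1548, 0.0285]
eef_rot: [-0.0, 0.952, -0.307, 0.0]
wrist_force: [-0.6, 0.3, 0.1]
opening: 0.548
t 3.55 pos [0.61   0.1548 0.0294] yaw -35.78 open 0.55 F [ 0.4 -0.8  1.2]
shift cur axes [-0.0008  0.0007  0.0019] shift in target axes [-0.0008  0.0007  0.0019] rot [-0.0011 -0.0013 -0.0013] alt [-2.1000e-03  1.7000e-03  3.1403e+00]
```

View pics/w2.png

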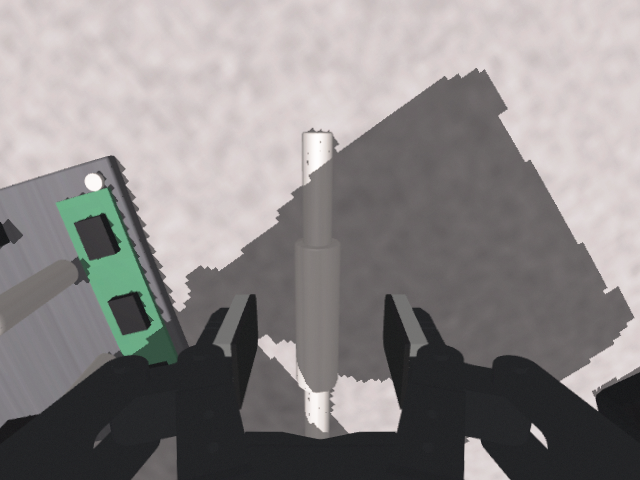

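```bash
python3 - <<'E'
from h import *
C=cal("wrist");o,p,R=state()
for uv in [(317,132),(317,243),(316,390),(316,432)]:
    a=atz("wrist",uv,.008,C); print(a.round(4),R.inv().apply(a-p).round(4))
E
```

```text
[0.6479 0.2081 0.008 ] [-0.0005 -0.0653  0.0214]
[0.6257 0.1774 0.008 ] [-0.0005 -0.0275  0.0214]
[0.5898 0.1284 0.008 ] [-0.001   0.0333  0.0213]
[0.5776 0.1116 0.008 ] [-0.0011  0.054   0.0213]
```

```bash
python3 -m pendant '[[[0,0,0,0,0,0,1],[0,0,0,0,0,0,1],[0,0,0,0,0,0,1],[0,0,0,0,0,0,1],[0,0,0,0,0,0,1],[0,0,0,0,0,0,1]]]'
python3 - <<'E'
from h import *
goto([.609,.1547,.0275],np.radians(-35.7))
E
```

```text
time_s: 4.15
eef_pos: [0.6102, 0.1548, 0.0299]
eef_rot: [-0.0, 0.952, -0.307, 0.001]
wrist_force: [-1.6, -0.5, 5.7]
opening: 0.157
t 4.15 pos [0.6102 0.1548 0.0299] yaw -35.8 open 0.157 F [-1.6 -0.5  5.7]
shift cur axes [-0.0009  0.0008  0.0024] shift in target axes [-0.0009  0.0008  0.0024] rot [-0.0015 -0.0019 -0.0017] alt [-3.0000e-03  2.4000e-03  3.1399e+00]
```

```bash
python3 -m pendant '[[[0,0,-0.005,0,0,0,1],[0,0,-0.015,0,0,0,1],[0,0,-0.03,0,0,0,1],[0,0,-0.03,0,0,0,1],[0,0,-0.02,0,0,0,1],[0,0,0,0,0,0,1]]]'
python3 - <<'E'
from h import *
p,d=ctrl.camera("wrist"); cv2.imwrite("pics/w3.png",p[:,:,::-1])
p,d=ctrl.camera("scene"); cv2.imwrite("pics/s3.png",cv2.resize(p[130:290,290:490,::-1],None,fx=4,fy=3.75,interpolation=2))
goto([.5027,.2171,.100],-.373)
C=cal("wrist")
E
```

```text
time_s: 4.75
eef_pos: [0.6117, 0.155, 0.133]
eef_rot: [-0.001, 0.952, -0.307, 0.004]
wrist_force: [1.0, -0.4, -0.9]
opening: 0.155
t 4.85 pos [0.6091 0.1547 0.1287] yaw -35.81 open 0.158 F [ 0.1 -0.7 -2.1]
shift cur axes [-0.1228  0.0117  0.0286] shift in target axes [-0.1218 -0.0193  0.0287] rot [-0.0003 -0.0007 -0.252 ] alt [-1.0000e-03  5.0000e-04  2.8896e+00]
```

View pics/w3.png

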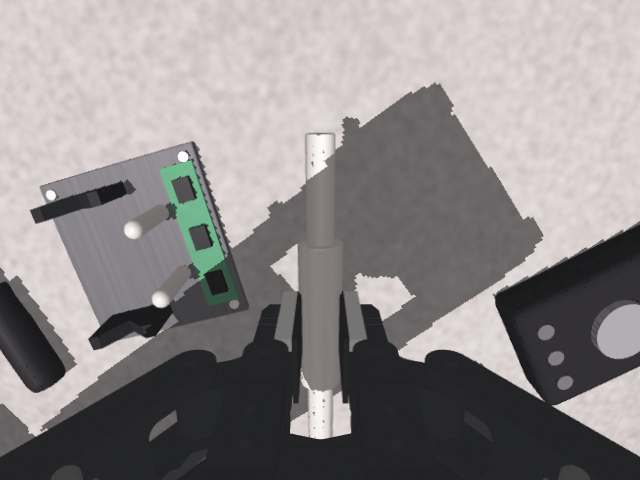

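View pics/s3.png

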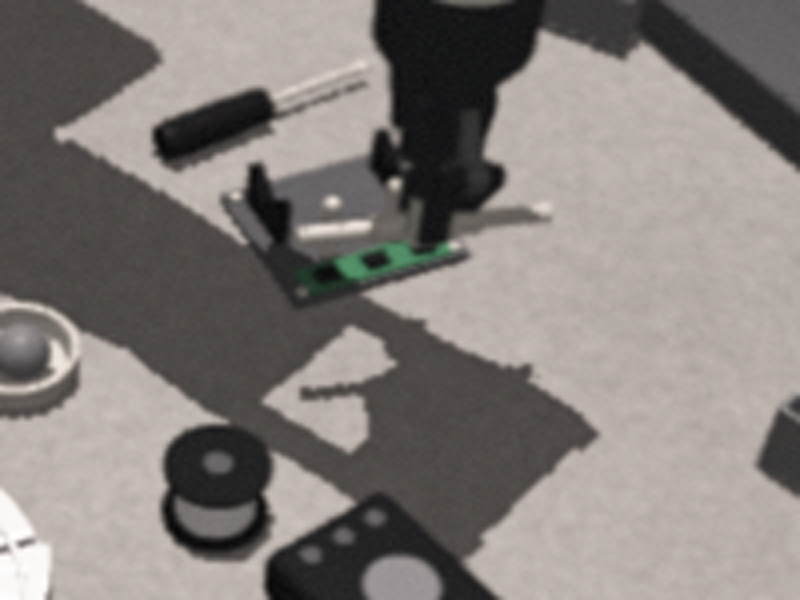

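```bash
python3 -m pendant '[[[-0.02,0.002,0,0,0,0,1],[-0.03,0.003,0,0,0,0,1],[-0.03,0.003,0,0,0,0,1],[-0.025,0.0022,0,0,0,0,1],[-0.0178,0.0015,0,0,0,0,1],[0,0,0,0,0,-0.084,1],[0,0,0,0,0,-0.084,1],[0,0,0,0,0,-0.084,1],[0,0,0,0,0,0,1],[0,0,0,0,0,0,1]]]'
python3 - <<'E'
from h import *
goto([.5027,.2171,.100],-.373)
C=cal("wrist");np.save("pics/C4.npy",np.array(list(C),dtype=object),allow_pickle=True)
p,d=ctrl.camera("wrist"); cv2.imwrite("pics/w4.png",p[:,:,::-1])
goto([.5027,.2171,.100],-.373)
E
```

```text
time_s: 5.85
eef_pos: [0.5024, 0.217, 0.1276]
eef_rot: [0.0, 0.982, -0.187, -0.001]
wrist_force: [0.1, 0.4, -0.6]
opening: 0.158
t 5.85 pos [0.5024 0.217  0.1276] yaw -21.51 open 0.158 F [ 0.1  0.4 -0.6]
shift cur axes [ 0.0003 -0.0003  0.0276] shift in target axes [ 0.0003 -0.0003  0.0276] rot [ 0.0007  0.001  -0.0023] alt [ 1.6000e-03 -1.1000e-03  3.1393e+00]
t 5.9 pos [0.5024 0.2169 0.1277] yaw -21.5 open 0.158 F [ 0.1  1.2 -1. ]
shift cur axes [ 0.0002 -0.0003  0.0277] shift in target axes [ 0.0002 -0.0002  0.0277] rot [ 0.0006  0.0009 -0.0022] alt [ 1.4000e-03 -9.0000e-04  3.1394e+00]
```

View pics/w4.png

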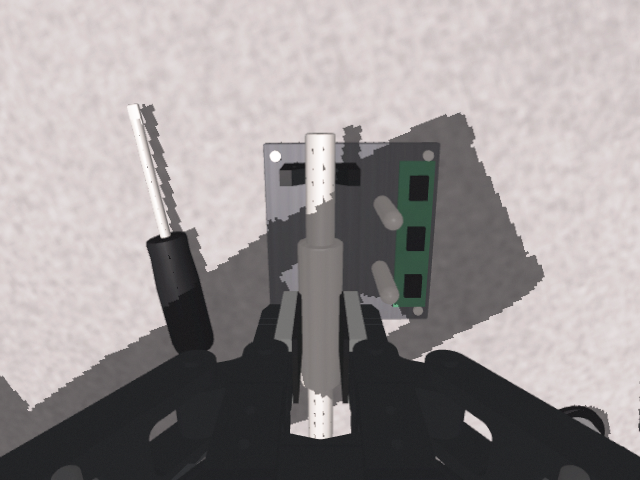

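```bash
python3 - <<'E'
from h import *
crop("pics/w4.png","pics/w4c.png",250,125,450,265,4)
E
```

```text
(no output)
```

View pics/w4c.png

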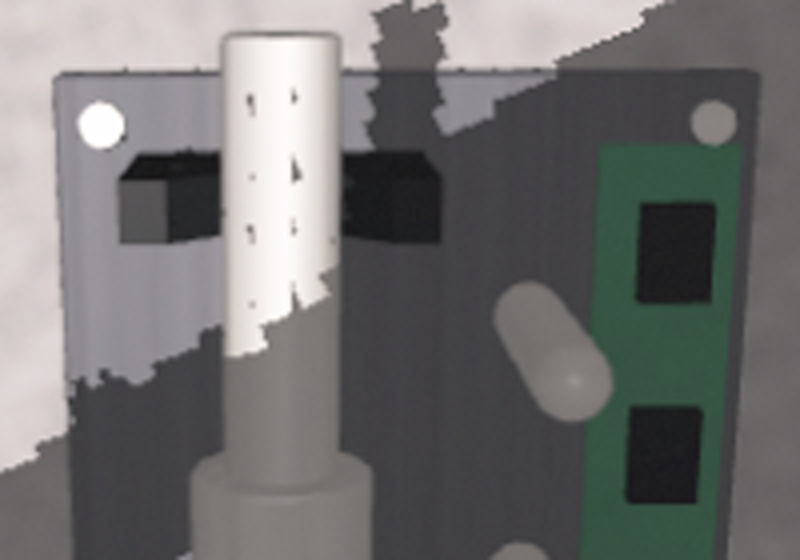

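```bash
python3 - <<'E' 
import io,contextlib
with contextlib.redirect_stdout(io.StringIO()):
    from m2 import *
C=tuple(np.load("pics/C4.npy",allow_pickle=True)); w=lambda x,y:(250+(x-1.5)/4,125+(y-1.5)/4)
V=[([-.05,.055,.006],(54,72)),([.05,.055,.006],(757,72)),([-.038,.036,.037],(120,242)),([.002,.036,.037],(441,242)),([.018,.02,.0494],(577,392))]
p,r=fit([(C,w,V)],[.52,.21,-.37]);print(p,r)
c,s_=np.cos(p[2]),np.sin(p[2]); print("saddle",p[0]-.018*c,p[1]-.018*s_)
o,P,R=state()
for uv in [(281,35),(281,480)]:
    a=atz(0,w(*uv),P[2]-.0219+ (.005 if uv[1]<100 else .005),C); print("shaft",a.round(4),R.inv().apply(a-P).round(4))
E
```

```text
[ 0.51902987  0.21030614 -0.37314098] [-1.2  0.   2.8  0.2  0.2  0.6 -1.3  0.2 -0.3 -0.8]
saddle 0.502268503579591 0.21686790035835313
shaft [0.5263 0.2773 0.1108] [ 0.0001 -0.0649  0.0169]
shaft [0.5129 0.2432 0.1108] [ 0.0001 -0.0282  0.0169]
```

```bash
python3 -m pendant '[[[0,0,0.015,0,0,0,1],[0,0,0.025,0,0,0,1],[0,0,0.02,0,0,0,1],[0,0,0.01,0,0,0,1],[0,0,0.003,0,0,0,1],[0,0,0.0015,0,0,0,1],[0,0,0,0,0,0,1]]]'
python3 - <<'E'
from h import *
goto([.5023,.2169,.0519],-.373)
p,d=ctrl.camera("wrist"); cv2.imwrite("pics/w5.png",p[:,:,::-1])
p,d=ctrl.camera("scene"); cv2.imwrite("pics/s5.png",cv2.resize(p[130:250,310:450,::-1],None,fx=5,fy=5,interpolation=2))
goto([.5023,.2169,.0519],-.373)
E
```

```text
time_s: 6.6
eef_pos: [0.5033, 0.2172, 0.0543]
eef_rot: [-0.0, 0.983, -0.185, 0.001]
wrist_force: [0.6, 0.8, -2.0]
opening: 0.157
t 6.6 pos [0.5033 0.2172 0.0543] yaw -21.38 open 0.157 F [ 0.6  0.8 -2. ]
shift cur axes [-0.0008  0.0006  0.0024] shift in target axes [-0.0008  0.0006  0.0024] rot [-0.0006 -0.001  -0.0001] alt [-1.5000e-03  9.0000e-04  3.1415e+00]
t 6.7 pos [0.5035 0.2173 0.0547] yaw -21.38 open 0.156 F [ 0.1  0.5 -0.8]
shift cur axes [-0.001   0.0008  0.0028] shift in target axes [-0.001   0.0008  0.0028] rot [-0.001  -0.0015 -0.0001] alt [-2.4000e-03  1.5000e-03  3.1415e+00]
```

View pics/w5.png

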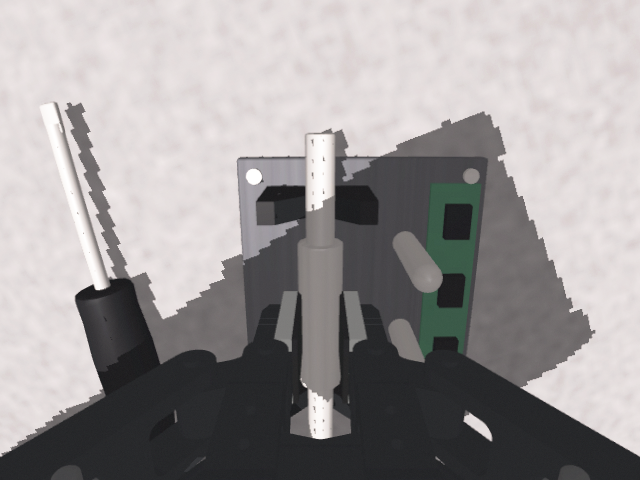

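View pics/s5.png

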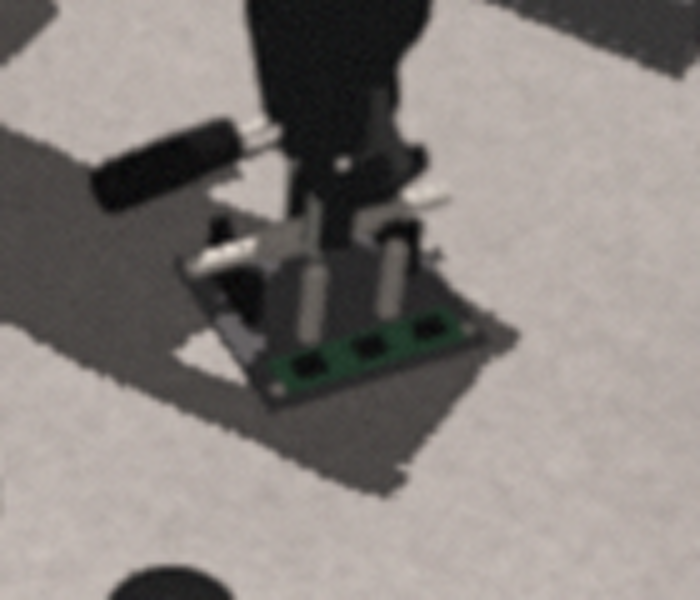

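```bash
python3 -m pendant '[[[0,0,0.001,0,0,0,1],[0,0,0.001,0,0,0,1],[0,0,0,0,0,0,1],[0,0,0,0,0,0,1]]]'
python3 - <<'E'
from h import *
goto([.5023,.2169,.0519],-.373)
E
```

```text
time_s: 7.1
eef_pos: [0.5031, 0.2172, 0.0525]
eef_rot: [-0.0, 0.983, -0.185, 0.0]
wrist_force: [-1.1, 0.4, 5.0]
opening: 0.158
t 7.1 pos [0.5031 0.2172 0.0525] yaw -21.37 open 0.158 F [-1.1  0.4  5. ]
shift cur axes [-0.0007  0.0006  0.0006] shift in target axes [-0.0007  0.0006  0.0006] rot [-0.0006 -0.0008  0.    ] alt [ 1.3000e-03 -9.0000e-04 -3.1415e+00]
```

```bash
python3 -m pendant '[[[0,0,0,0,0,0,0.4],[0,0,0,0,0,0,0.3],[0,0,0,0,0,0,0.3],[0,0,0,0,0,0,0.3]]]'
python3 - <<'E'
from h import *
goto([.5023,.2169,.0519],-.373)
p,d=ctrl.camera("wrist"); cv2.imwrite("pics/w6.png",p[:,:,::-1])
E
```

```text
time_s: 7.5
eef_pos: [0.5026, 0.217, 0.0516]
eef_rot: [0.0, 0.983, -0.185, -0.0]
wrist_force: [-0.4, -0.9, 0.7]
opening: 0.349
t 7.5 pos [0.5026 0.217  0.0516] yaw -21.38 open 0.349 F [-0.4 -0.9  0.7]
shift cur axes [-0.0002  0.0002 -0.0003] shift in target axes [-0.0002  0.0002 -0.0003] rot [ 0.0002  0.0003 -0.0001] alt [ 5.0000e-04 -3.0000e-04  3.1415e+00]
```

View pics/w6.png

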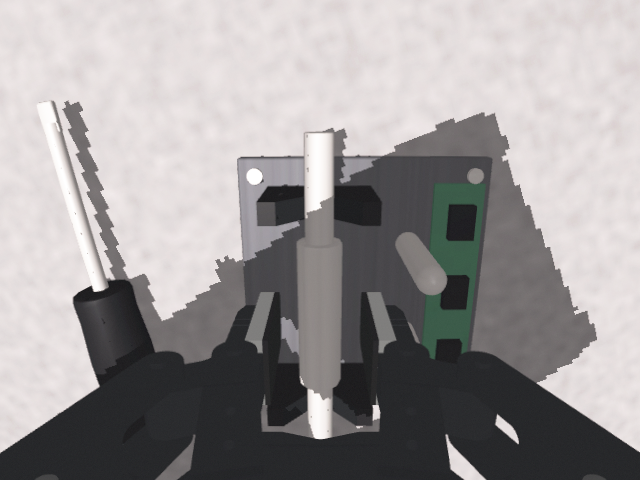

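```bash
python3 -m pendant '[[[0,0,-0.01,0,0,0,0.3],[0,0,-0.03,0,0,0,0.3],[0,0,-0.04,0,0,0,0.3],[0,0,-0.04,0,0,0,0.3],[0,0,-0.04,0,0,0,0.3],[0,0,-0.04,0,0,0,1],[0,0,0,0,0,0,1]]]'
python3 - <<'E'
from h import *
C=cal("wrist");np.save("pics/C7.npy",np.array(list(C),dtype=object),allow_pickle=True)
p,d=ctrl.camera("wrist"); cv2.imwrite("pics/w7.png",p[:,:,::-1])
crop("pics/w7.png","pics/w7c.png",230,120,430,290,4) if 0 else cv2.imwrite("pics/w7c.png",cv2.resize(p[120:400,200:480,::-1],None,fx=2.1,fy=2.1,interpolation=2))
goto([.43,-.285,.15],0)
E
```

```text
time_s: 8.25
eef_pos: [0.506, 0.2178, 0.2595]
eef_rot: [-0.002, 0.983, -0.185, 0.006]
wrist_force: [0.4, 0.4, 0.5]
opening: 0.021
t 8.3 pos [0.5046 0.2175 0.2562] yaw -21.36 open 0.003 F [-0.9  1.  -0.4]
shift cur axes [0.1129 0.4956 0.1049] shift in target axes [-0.0746  0.5025  0.1062] rot [-0.0029 -0.0074 -0.3729] alt [-0.0103  0.0041  2.7687]
```

View pics/w7c.png

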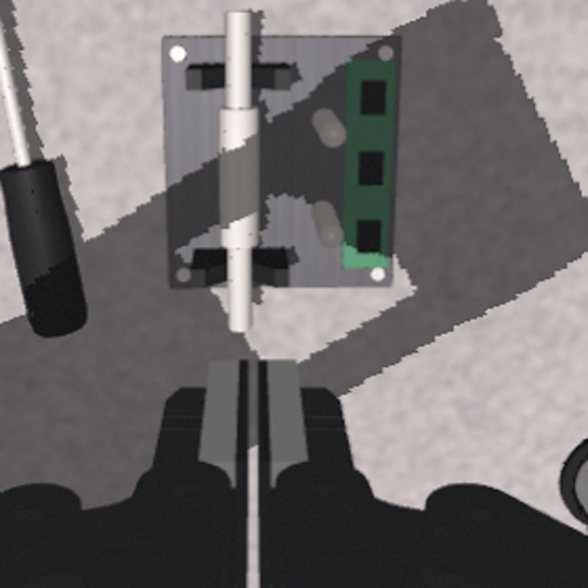

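```bash
python3 -m pendant '[[[0.0142,0.0484,0,0,0,0,1],[0.0142,0.0484,0,0,0,0,1],[0.0142,0.0484,0,0,0,0,1],[0.0142,0.0484,0,0,0,0,1],[0.0142,0.0484,0,0,0,0,1],[0.0142,0.0484,0,0,0,0,1],[0.0142,0.0484,0,0,0,0,1],[0.0142,0.0484,0,0,0,0,1],[0.0142,0.0484,0,0,0,0,1],[0.0142,0.0484,0,0,0,0,1]]]'
python3 -m pendant '[[[0,0,0.005,0,0,0.133,1],[0,0,0.005,0,0,0.133,1],[0,0,0.005,0,0,0.133,1],[0,0,0.005,0,0,0.133,1],[0,0,0.005,0,0,0.133,1],[0,0,0.005,0,0,0.133,1],[0,0,0,0,0,0.133,1],[0,0,0,0,0,0.133,1],[0,0,0,0,0,0.133,1],[0,0,0,0,0,0,1]]]'
python3 - <<'E'
from h import *
C=cal("wrist");np.save("pics/C8.npy",np.array(list(C),dtype=object),allow_pickle=True)
p,d=ctrl.camera("wrist"); cv2.imwrite("pics/w8.png",p[:,:,::-1]); np.save("pics/d8.npy",d)
goto([.462,-.285,.15],-np.pi/2); print(ctrl.get_obs()["q"].round(2))
E
```

```text
time_s: 9.3
eef_pos: [0.4578, -0.2825, 0.2507]
eef_rot: [-0.001, 0.983, -0.186, -0.001]
wrist_force: [0.2, -0.3, -0.8]
opening: -0.002
time_s: 10.3
eef_pos: [0.4583, -0.2804, 0.2206]
eef_rot: [-0.0, -0.707, 0.707, 0.001]
wrist_force: [-0.4, 0.8, -0.3]
opening: 0.002
t 10.35 pos [ 0.4584 -0.2805  0.2208] yaw -89.79 open 0.002 F [ 0.6  0.2 -0.2]
shift cur axes [ 0.0046 -0.0036  0.0708] shift in target axes [ 0.0045 -0.0036  0.0708] rot [0.0014 0.0014 0.0036] alt [-2.100e-03  2.200e-03 -3.138e+00]
[-0.77  0.13  1.74  0.    1.27  0.8 ]
```

View pics/w8.png

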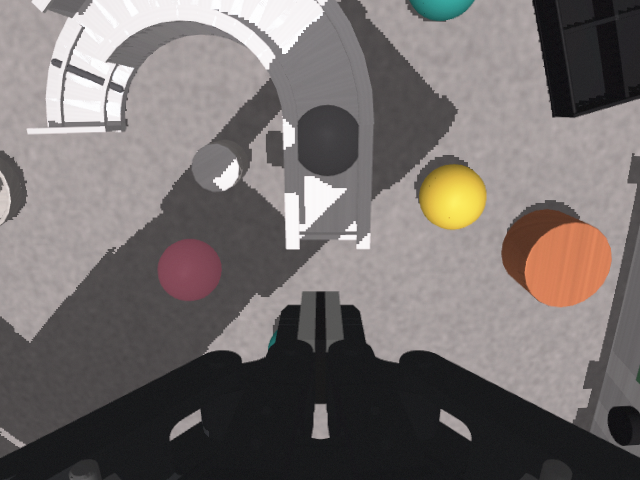

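```bash
python3 - <<'E'
from h import *
crop("pics/w8.png","pics/w8a.png",250,85,400,260,3.4)
crop("pics/w8.png","pics/w8b.png",20,0,380,140,2.2)
E
```

```text
(no output)
```

View pics/w8a.png

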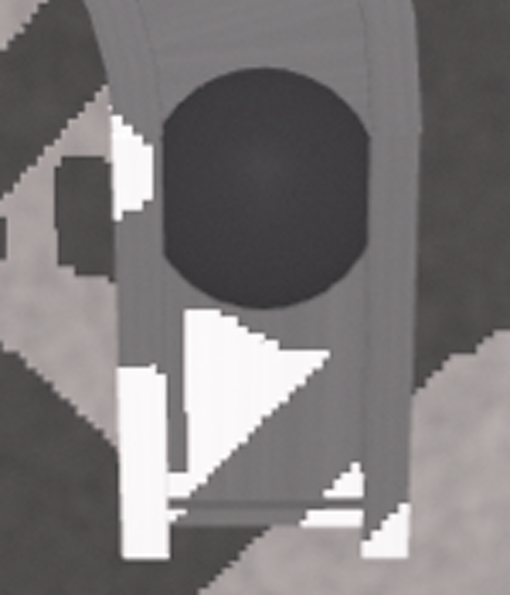

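View pics/w8b.png

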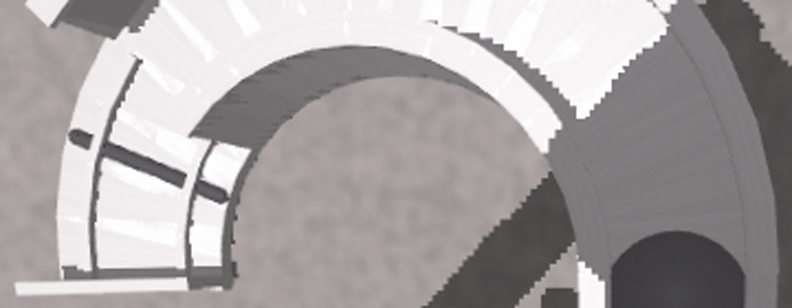

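```bash
cat > m3.py <<'E'
import io,contextlib
with contextlib.redirect_stdout(io.StringIO()):
    from m2 import *
from m import pol
C8=tuple(np.load("pics/C8.npy",allow_pickle=True)); a=lambda x,y:(250+(x-1.2)/3.4,85+(y-1.2)/3.4); b=lambda x,y:(20+(x-.6)/2.2,(y-.6)/2.2)
VA=[([-.087,-.065,.052],(121,558)),([-.087,-.0745,.052],(169,558)),([-.087,-.1155,.052],(361,556)),([-.087,-.125,.052],(409,556))]
VB=[(pol(.125,50,.052),(27,8)),(pol(.1155,50,.052),(52,27)),(pol(.0745,50,.052),(190,134)),(pol(.065,50,.052),(250,148))]
if __name__=="__main__":
    p,r=fit([(C8,a,VA),(C8,b,VB)],[.523,-.19,0]); print(p,r)
    print(fit([(C8,a,VA)],[.523,-.19,0]))
    np.save("track.npy",p)
    f=mat(p); print("legstart",f([[-.087,-.095,.033]]),"exit",f([pol(.095,74.3,.033)]),"gap",f([pol(.095,50,.033)]))
    print("ball",atz(0,a(266,188),.033,C8),f([[0,-.095,0]]))
    # overlay
    im=cv2.imread("pics/w8.png"); im=cv2.resize(im,None,fx=1.25,fy=1.25)
    L=[]
    for rr,z in [(.125,.052),(.1155,.052),(.0745,.052),(.065,.052)]:
        pts=[[-.087,-rr,z]]+[pol(rr,t_,z) for t_ in range(-90,51,4)]
        cv2.polylines(im,[np.int32(proj(0,f(pts),C8)*1.25)],0,(0,0,255),1)
    pts=[pol(.095,t_,.008) for t_ in range(50,91,4)]; cv2.polylines(im,[np.int32(proj(0,f(pts),C8)*1.25)],0,(0,255,0),1)
    for pts in ([[0,.065,.034],[0,.125,.034]],):cv2.polylines(im,[np.int32(proj(0,f(pts),C8)*1.25)],0,(255,0,0),1)
    cv2.imwrite("pics/ov8.png",im[:340])
E
python3 m3.py
```

```text
[ 0.52103553 -0.19523632 -0.00373236] [ 11.4   6.3   9.1   6.4   9.8   8.3   7.4   8.4  14.7   0.9  15.2   2.7
 -14.1 -15.8 -51.2  -8.3]
(array([ 0.52220827, -0.19128477,  0.00861165]), array([ 1.7,  0.1, -0.5, -0.2,  0.5,  0.1, -1.7, -0.1]))
legstart [[ 0.43368156 -0.28991095  0.033     ]] exit [[ 0.54708373 -0.10387719  0.033     ]] gap [[ 0.58237154 -0.12269052  0.033     ]]
ball [ 0.5113709  -0.28718825  0.033     ] [[ 0.52068095 -0.29023566  0.        ]]
```

View pics/ov8.png

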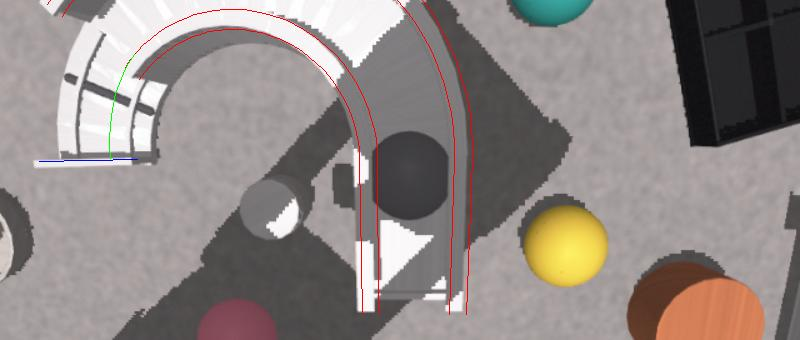

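```bash
sed -i 's/fit(\[(C8,a,VA),(C8,b,VB)\]/fit([(C8,a,VA),(C8,b,VB[:2]),(CT,lambda x,y:(345+(x-1.5)\/4,190+(y-1.5)\/4),[([-.087,-.125,.052],(628,523)),(pol(.125,50,.052),(108,137))])]/' m3.py; python3 m3.py
```

```text
[ 0.52253029 -0.19157294  0.00548663] [ 1.8 -0.3 -0.5 -0.4  0.6  0.3 -1.7  0.1 -0.6 -0.5 -0.   1.   1.7  1.9
 -0.8 -2.8]
(array([ 0.52220827, -0.19128477,  0.00861165]), array([ 1.7,  0.1, -0.5, -0.2,  0.5,  0.1, -1.7, -0.1]))
legstart [[ 0.43605282 -0.28704885  0.033     ]] exit [[ 0.54773516 -0.09997756  0.033     ]] gap [[ 0.58319491 -0.11846478  0.033     ]]
ball [ 0.5113709  -0.28718825  0.033     ] [[ 0.52305151 -0.28657151  0.        ]]
```

View pics/ov8.png

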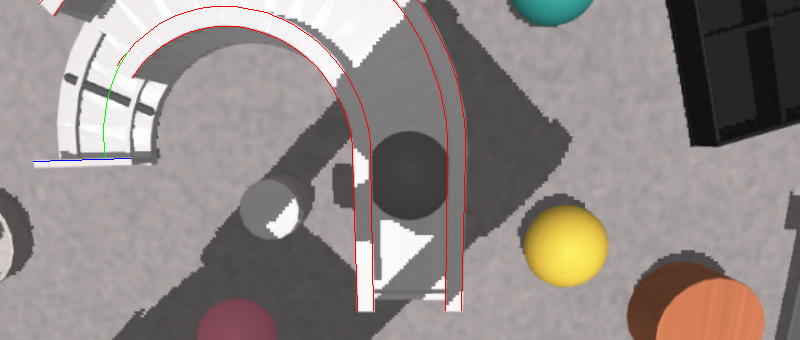

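```bash
python3 -m pendant '[[[0.0062,-0.0016,0.03,0,0,0,1],[0,0,0.04,0,0,0,1],[0,0,0.04,0,0,0,1],[0,0,0,0,0,0,1],[0,0,0.0,0,0,0,1]]]'
python3 - <<'E'
from h import *
p,d=ctrl.camera("wrist"); cv2.imwrite("pics/w9.png",p[:,:,::-1])
goto([.460,-.2867,.047],-np.pi/2+.0055)
E
```

```text
time_s: 10.85
eef_pos: [0.4602, -0.2868, 0.1116]
eef_rot: [0.0, 0.708, -0.706, -0.001]
wrist_force: [0.1, -0.4, 0.8]
opening: -0.0
t 10.9 pos [ 0.4612 -0.2877  0.1132] yaw -89.86 open -0.0 F [ 0.  -0.2  0.8]
shift cur axes [-0.0011  0.0013  0.0662] shift in target axes [-0.0011  0.0012  0.0662] rot [-0.001  -0.001  -0.0031] alt [-1.5000e-03  1.5000e-03  3.1385e+00]
```

View pics/w9.png

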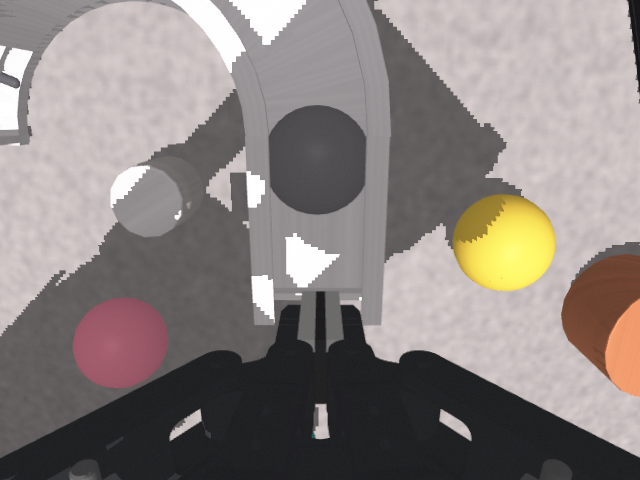

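```bash
python3 -m pendant '[[[0,0,0.02,0,0,0,1],[0,0,0.025,0,0,0,1],[0,0,0.015,0,0,0,1],[0,0,0.005,0,0,0,1],[0,0,0,0,0,0,1]]]'
python3 - <<'E'
from h import *
p,d=ctrl.camera("wrist"); cv2.imwrite("pics/w10.png",p[:,:,::-1])
goto([.460,-.2867,.047],-np.pi/2+.0055)
E
```

```text
time_s: 11.4
eef_pos: [0.4609, -0.2874, 0.0473]
eef_rot: [0.0, 0.708, -0.707, 0.0]
wrist_force: [0.3, -0.3, 0.2]
opening: -0.003
t 11.45 pos [ 0.4612 -0.2877  0.0478] yaw -89.94 open 0.002 F [ 0.4 -0.5  0.6]
shift cur axes [-0.001   0.0012  0.0008] shift in target axes [-0.001   0.0012  0.0008] rot [-0.001  -0.001  -0.0044] alt [-1.6000e-03  1.5000e-03  3.1372e+00]
```

View pics/w10.png

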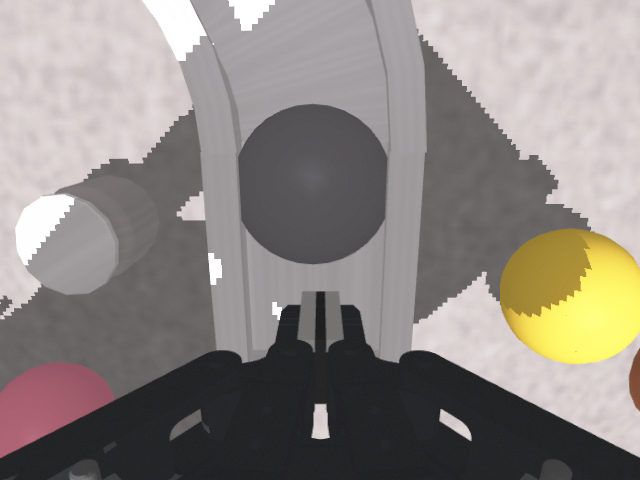

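```bash
python3 -m pendant '[[[0,-0.005,0,0,0,0,1],[0,-0.005,0,0,0,0,1],[0,-0.005,0,0,0,0,1],[0,-0.005,0,0,0,0,1],[0,-0.005,0,0,0,0,1],[0,-0.005,0,0,0,-0.027,1],[0.0001,-0.005,0,0,0,-0.027,1],[0.0003,-0.005,0,0,0,-0.027,1],[0.0004,-0.005,0,0,0,-0.027,1],[0.0005,-0.005,0,0,0,-0.027,1]]]'
python3 - <<'E'
from h import *
p,d=ctrl.camera("wrist"); cv2.imwrite("pics/w11.png",p[:,:,::-1])
cat=np.load("track.npy"); o,P,R=state(); r=P[:2]-cat[:2]; print("r",np.hypot(*r),"ang",np.degrees(np.arctan2(r[1],r[0])))
goto([.5225,-.2867,.047],-np.pi/2+.19)
E
```

```text
time_s: 12.45
eef_pos: [0.511, -0.2871, 0.0467]
eef_rot: [0.0, 0.754, -0.657, -0.0]
wrist_force: [-0.3, 0.6, -0.7]
opening: 0.0
r 0.09624693742369415 ang -96.45700471031702
t 12.5 pos [ 0.5117 -0.2872  0.0469] yaw -82.01 open 0.001 F [0.2 0.7 0.8]
shift cur axes [ 0.001  -0.0108 -0.0001] shift in target axes [ 0.0015 -0.0107 -0.0001] rot [-0.0007 -0.0005 -0.0506] alt [-8.000e-04  1.000e-03  3.091e+00]
```

View pics/w11.png

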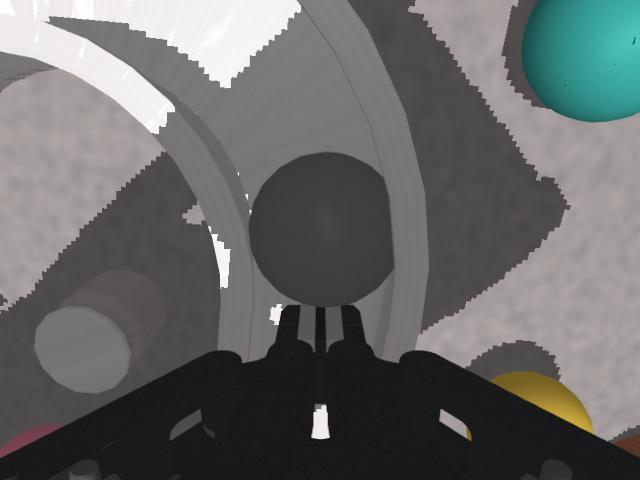

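```bash
python3 -m pendant '[[[0.0007,-0.005,0,0,0,-0.027,1],[0.0009,-0.005,0,0,0,-0.027,1],[0.0008,-0.0049,0,0,0,-0.0526,1],[0.0008,-0.0049,0,0,0,-0.0526,1],[0.0008,-0.0049,0,0,0,-0.0526,1],[0.0008,-0.0049,0,0,0,-0.0526,1],[0.0008,-0.0049,0,0,0,-0.0526,1],[0.0008,-0.0049,0,0,0,-0.0526,1],[0.0008,-0.0049,0,0,0,-0.0526,1],[0.0008,-0.0049,0,0,0,-0.0526,1]]]'
cat > chk.py <<'E'
from h import *
import sys
p,d=ctrl.camera("wrist"); cv2.imwrite(f"pics/{sys.argv[1]}.png",p[:,:,::-1])
c=np.load("track.npy"); o,P,R=state(); r=P[:2]-c[:2]; A=np.arctan2(r[1],r[0])-c[2]
yaw=np.arctan2(*R.as_matrix()[1::-1,0])
print("t",round(o["time_s"],2),"r",np.hypot(*r).round(4),"ang",np.degrees(A).round(2),"heading-tangent",np.degrees(yaw-c[2]-A).round(2),"z",P[2].round(4),"F",np.round(o["wrist_force"],1))
E
python3 chk.py w12
```

```text
time_s: 13.5
eef_pos: [0.5597, -0.2789, 0.0468]
eef_rot: [0.0, 0.888, -0.46, -0.0]
wrist_force: [-1.1, -0.8, 1.0]
opening: 0.001
t 13.55 r 0.0949 ang -66.86 heading-tangent 11.87 z 0.0469 F [0.4 0.6 0.8]
```

View pics/w12.png

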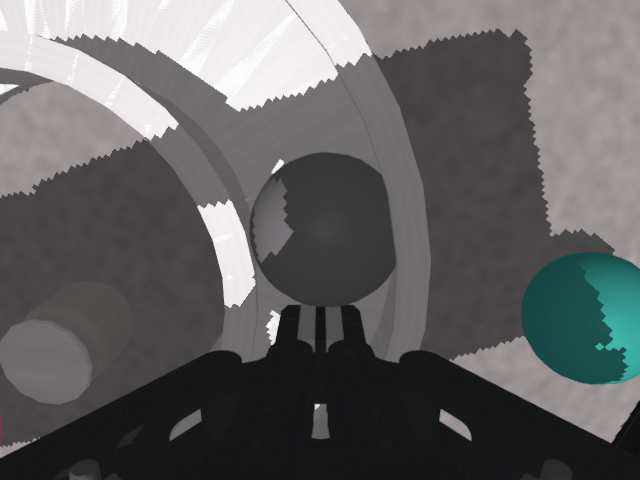

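```bash
R='' ; python3 -m pendant '[[[0.0009,-0.0049,0,0,0,-0.0526,1],[0.0009,-0.0049,0,0,0,-0.0526,1],[0.0009,-0.0049,0,0,0,-0.0526,1],[0.0009,-0.0049,0,0,0,-0.0526,1],[0.0009,-0.0049,0,0,0,-0.0526,1],[0.0009,-0.0049,0,0,0,-0.0526,1],[0.0009,-0.0049,0,0,0,-0.0526,1],[0.0009,-0.0049,0,0,0,-0.0526,1],[0.0009,-0.0049,0,0,0,-0.0526,1],[0.0009,-0.0049,0,0,0,-0.0526,1]]]'
python3 chk.py w13
```

```text
time_s: 14.55
eef_pos: [0.5982, -0.2485, 0.0468]
eef_rot: [0.0, 0.977, -0.214, 0.0]
wrist_force: [-0.4, -0.7, 0.2]
opening: -0.0
t 14.6 r 0.0946 ang -36.78 heading-tangent 11.87 z 0.0468 F [-1.2  0.1 -0.5]
```

View pics/w13.png

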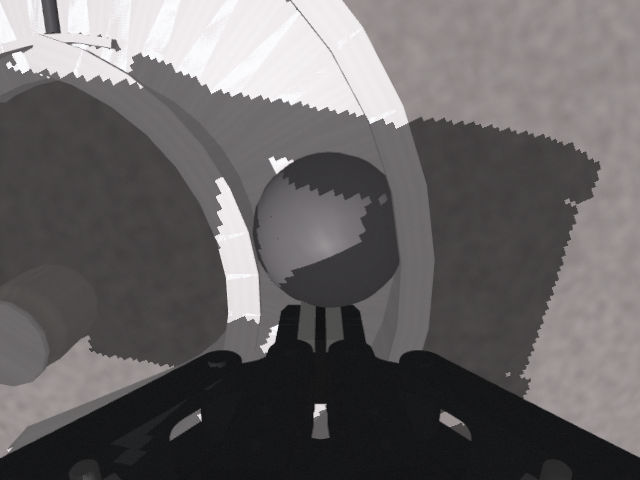

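```bash
python3 -m pendant '[[[0.001,-0.0049,0,0,0,-0.0526,1],[0.001,-0.0049,0,0,0,-0.0526,1],[0.001,-0.0049,0,0,0,-0.0526,1],[0.001,-0.0049,0,0,0,-0.0526,1],[0.001,-0.0049,0,0,0,-0.0526,1],[0.001,-0.0049,0,0,0,-0.0526,1],[0.001,-0.0049,0,0,0,-0.0526,1],[0.001,-0.0049,0,0,0,-0.0526,1],[0.001,-0.0049,0,0,0,-0.0526,1],[0.001,-0.0049,0,0,0,-0.0526,1]]]'
python3 chk.py w14
python3 -m pendant '[[[0.001,-0.0049,0,0,0,-0.0526,1],[0.001,-0.0049,0,0,0,-0.0526,1],[0.001,-0.0049,0,0,0,-0.0526,1],[0.001,-0.0049,0,0,0,-0.0526,1],[0.001,-0.0049,0,0,0,-0.0526,1],[0.001,-0.0049,0,0,0,-0.0526,1],[0.001,-0.0049,0,0,0,-0.0526,1],[0.001,-0.0049,0,0,0,-0.0526,1],[0.001,-0.0049,0,0,0,-0.0526,1]]]'
python3 chk.py w15
```

```text
time_s: 15.6
eef_pos: [0.6173, -0.203, 0.0468]
eef_rot: [0.0, 0.999, 0.046, 0.0]
wrist_force: [0.4, 0.4, -0.1]
opening: -0.001
t 15.65 r 0.0954 ang -6.66 heading-tangent 11.83 z 0.0467 F [ 0.6 -0.1 -0.4]
time_s: 16.55
eef_pos: [0.6127, -0.1587, 0.0468]
eef_rot: [0.0, 0.96, 0.279, 0.0]
wrist_force: [0.1, -0.7, -0.0]
opening: -0.004
t 16.6 r 0.096 ang 20.25 heading-tangent 12.0 z 0.0467 F [0.1 0.4 0.8]
```

View pics/w15.png

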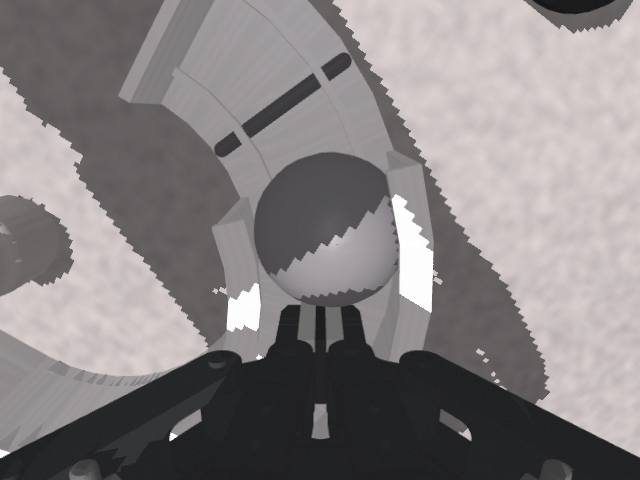

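```bash
python3 -m pendant '[[[0.0011,-0.0049,0,0,0,-0.0526,1],[0.0011,-0.0049,0,0,0,-0.0526,1],[0.0011,-0.0049,0,0,0,-0.0526,1],[0.0011,-0.0049,0,0,0,-0.0526,1],[0.0011,-0.0049,0,0,0,-0.0526,1],[0.0007,-0.003,0,0,0,-0.032,1],[0,0,0,0,0,0,1]]]'
python3 chk.py w16
```

```text
time_s: 17.3
eef_pos: [0.5999, -0.1333, 0.0467]
eef_rot: [-0.0, 0.909, 0.417, -0.0]
wrist_force: [-0.3, 0.4, 0.8]
opening: -0.001
t 17.35 r 0.0969 ang 36.49 heading-tangent 12.38 z 0.0468 F [ 0.2 -0.3  0.6]
```

View pics/w16.png

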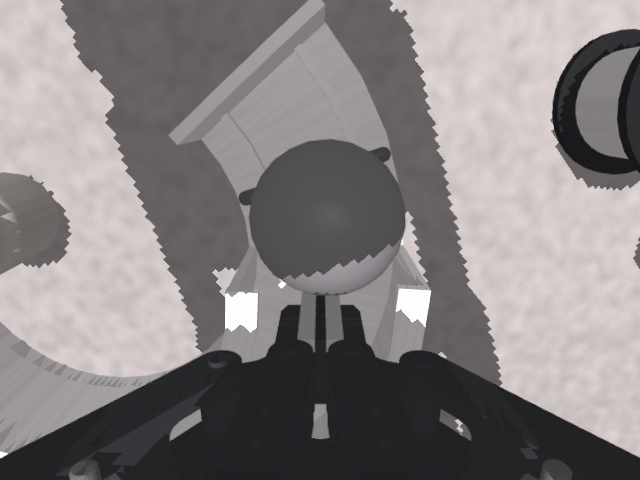

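```bash
python3 -m pendant '[[[0.0005,-0.004,0,0,0,-0.044,1],[0.0005,-0.004,0,0,0,-0.044,1],[0.0005,-0.004,0,0,0,-0.044,1],[0.0006,-0.004,0,0,0,-0.044,1],[0.0006,-0.004,0,0,0,-0.044,1],[0,0,0,0,0,0,1]]]'
python3 chk.py w17
```

```text
time_s: 17.95
eef_pos: [0.5852, -0.1196, 0.0467]
eef_rot: [-0.0, 0.858, 0.514, -0.0]
wrist_force: [-1.0, -0.1, 0.4]
opening: 0.001
t 18.0 r 0.0955 ang 48.41 heading-tangent 13.05 z 0.0468 F [-0.3  0.2  0.9]
```

View pics/w17.png

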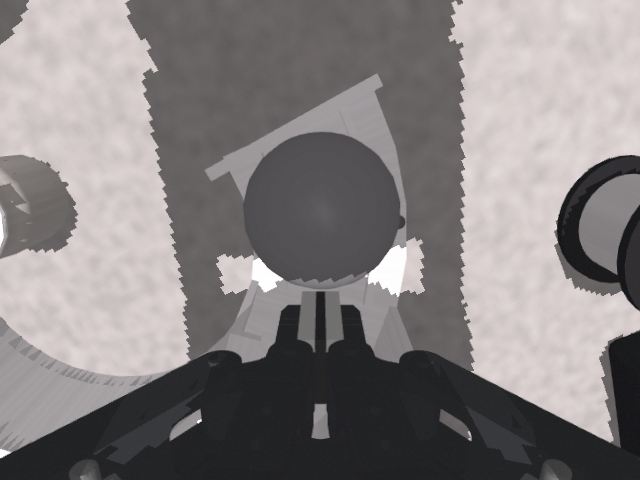

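```bash
cat > ball.py <<'E'
from h import *
import sys
C=cal("wrist");c=np.load("track.npy")
a=atz(0,(float(sys.argv[1]),float(sys.argv[2])),float(sys.argv[3]),C); r=a[:2]-c[:2]
A=np.degrees(np.arctan2(r[1],r[0])-c[2]); print("ball",a.round(4),"r",np.hypot(*r).round(4),"ang",A.round(2), "arc to exit mm",(np.radians(74.3-A)*95).round(1))
E
python3 ball.py 322 210 .033
```

```text
ball [ 0.5483 -0.1006  0.033 ] r 0.0946 ang 73.87 arc to exit mm 0.7
```

```bash
python3 -m pendant '[[[0,0,-0.02,0,0,0,1],[0,0,-0.04,0,0,0,1],[0,0,-0.04,0,0,0,0],[0,0,0,0,0,-0.112,-0.6],[0,0,0,0,0,-0.112,-0.6],[0,0,0,0,0,0,-0.6],[0,0,0,0,0,0,-0.6]]]'
python3 - <<'E'
from h import *
print("tin",atz("top",(434,286),.04))
p,d=ctrl.camera("wrist"); cv2.imwrite("pics/w18.png",p[:,:,::-1])
goto([.5477,-.1000,.044],np.radians(74.6))
E
```

```text
time_s: 18.7
eef_pos: [0.5855, -0.1198, 0.1466]
eef_rot: [-0.0, 0.796, 0.605, -0.0]
wrist_force: [-0.0, -0.4, 0.5]
opening: 0.798
tin [ 0.49384257 -0.2061572   0.04      ]
t 18.75 pos [ 0.5854 -0.1197  0.1465] yaw 74.52 open 0.804 F [-0.6  0.2 -0.4]
shift cur axes [ 0.0089 -0.0415  0.1025] shift in target axes [ 0.009  -0.0416  0.1025] rot [-0.0005 -0.0001 -0.0015] alt [-1.0000e-04  8.0000e-04  3.1401e+00]
```

View pics/w18.png

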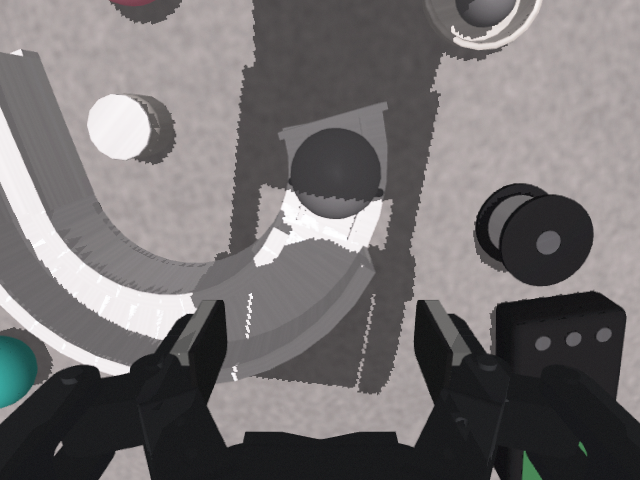

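```bash
python3 ball.py 336 173 .033; python3 - <<'E'
from h import *
c=np.load("track.npy")
for n,uv in(("spool",(316,212)),("dish",(316,295))): print(n,atz("top",uv,.03))
E
```

```text
ball [ 0.5485 -0.1018  0.033 ] r 0.0934 ang 73.56 arc to exit mm 1.2
spool [0.62522078 0.0040641  0.03      ]
dish [4.73893502e-01 1.36771556e-04 3.00000000e-02]
```

```bash
python3 -m pendant '[[[0.004,-0.02,0,0,0,0,-0.6],[0.004,-0.021,0,0,0,0,-0.6],[0,0,0.03,0,0,0,-0.6],[0,0,0.035,0,0,0,-0.6],[0,0,0.025,0,0,0,-0.6],[0,0,0.0125,0,0,0,-0.6],[0,0,0,0,0,0,-0.6],[0,0,0,0,0,0,-0.6]]]'
python3 - <<'E'
from h import *
p,d=ctrl.camera("wrist"); cv2.imwrite("pics/w19.png",p[:,:,::-1])
p,d=ctrl.camera("scene"); cv2.imwrite("pics/s19.png",cv2.resize(p[200:360,150:350,::-1],None,fx=4,fy=3.75,interpolation=2))
goto([.548,-.101,.044],np.radians(74.6))
E
```

```text
time_s: 19.55
eef_pos: [0.5486, -0.1014, 0.0449]
eef_rot: [0.0, 0.795, 0.607, 0.0]
wrist_force: [0.7, -0.4, -0.1]
opening: 0.799
t 19.65 pos [ 0.5493 -0.1016  0.0458] yaw 74.7 open 0.801 F [-0.6  0.4  0.4]
shift cur axes [ 0.0003 -0.0014  0.0018] shift in target axes [ 0.0002 -0.0014  0.0018] rot [0.0027 0.0004 0.0018] alt [-6.0000e-04  4.3000e-03 -3.1398e+00]
```

View pics/w19.png

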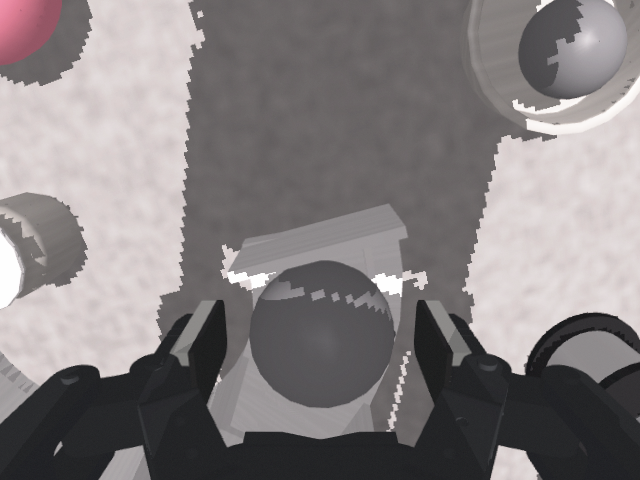

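View pics/s19.png

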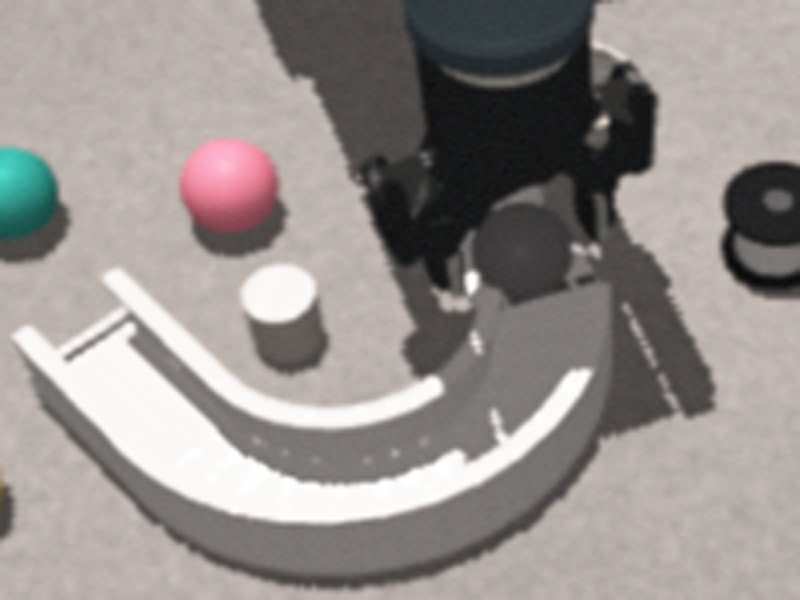

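```bash
python3 ball.py 322 334 .033; python3 - <<'E'
from h import *
o,p,R=state()
print(R.inv().apply(atz("wrist",(322,334),.033)-p))
E
```

```text
ball [ 0.5513 -0.1028  0.033 ] r 0.0933 ang 71.73 arc to exit mm 4.3
[-0.00064611  0.00223055  0.01282975]
```

```bash
python3 -m pendant '[[[0,0.001,0.001,0,0,0,-0.3],[0,0,0,0,0,0,-0.2],[0,0,0,0,0,0,1],[0,0,0,0,0,0,1],[0,0,0,0,0,0,1],[0,0,0,0,0,0,1],[0,0,0,0,0,0,1]]]'
python3 - <<'E'
from h import *
p,d=ctrl.camera("wrist"); cv2.imwrite("pics/w20.png",p[:,:,::-1])
goto([.548,-.101,.044],np.radians(74.6))
E
```

```text
time_s: 20.35
eef_pos: [0.5497, -0.1019, 0.0446]
eef_rot: [0.001, 0.795, 0.607, 0.0]
wrist_force: [-1.7, -0.3, 5.6]
opening: 0.558
t 20.4 pos [ 0.5498 -0.1019  0.0446] yaw 74.73 open 0.553 F [-1.4 -0.4  5.1]
shift cur axes [ 0.0004 -0.0019  0.0006] shift in target axes [ 0.0004 -0.0019  0.0006] rot [0.0019 0.0006 0.0022] alt [-9.0000e-04  3.0000e-03 -3.1394e+00]
```

View pics/w20.png

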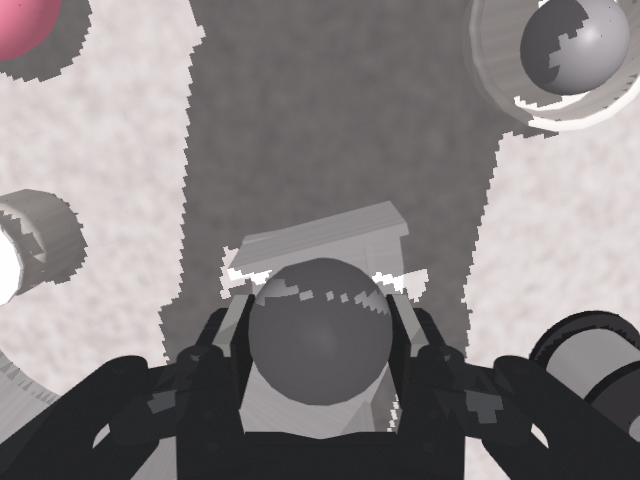

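```bash
python3 -m pendant '[[[0,0,-0.004,0,0,0,1],[0,0,-0.012,0,0,0,1],[0,0,-0.025,0,0,0,1],[0,0,-0.03,0,0,0,1],[0,0,-0.03,0,0,0,1],[0,0,-0.02,0,0,0,1],[0,0,0,0,0,0,1],[0,0,0,0,0,0,1]]]'
python3 - <<'E'
from h import *
p,d=ctrl.camera("wrist"); cv2.imwrite("pics/w21.png",p[:,:,::-1])
p,d=ctrl.camera("scene"); cv2.imwrite("pics/s21.png",cv2.resize(p[180:340,200:400,::-1],None,fx=4,fy=3.75,interpolation=2))
goto([.5192,.2104,.165],-.3735); print(ctrl.get_obs()["q"].round(2))
E
```

```text
time_s: 21.2
eef_pos: [0.5489, -0.1013, 0.1645]
eef_rot: [0.0, 0.795, 0.607, 0.0]
wrist_force: [-0.0, -0.5, -1.6]
opening: 0.552
t 21.3 pos [ 0.5479 -0.1009  0.1628] yaw 74.72 open 0.559 F [ 0.   0.7 -1.6]
shift cur axes [ 0.2928 -0.1098 -0.0018] shift in target axes [-0.1404 -0.2794 -0.0022] rot [-0.0023  0.002   1.6776] alt [-0.0019 -0.0022 -1.464 ]
[-0.4   0.25  1.73  0.    1.17 -1.7 ]
```

View pics/w21.png

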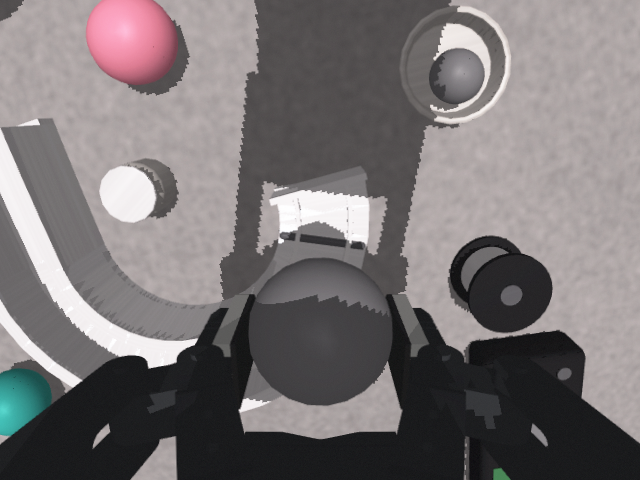

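View pics/s21.png

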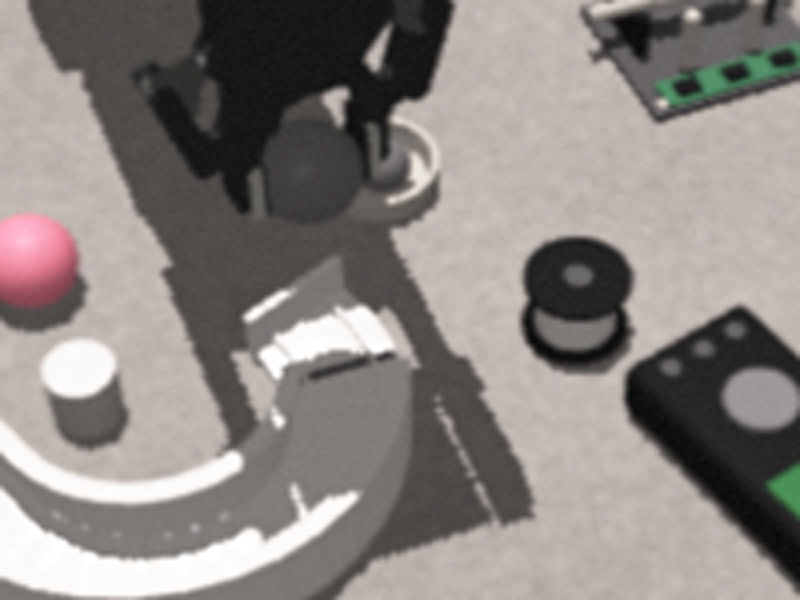

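```bash
cat > sph.py <<'E'
from h import *
from scipy.optimize import least_squares
import sys
def sph(img,C,P,R,r=.025):
    im=cv2.imread(img)
    pts=eval(sys.argv[1]) if len(sys.argv)>1 else [(321,257.5),(321,405.5),(249,330),(392,330)]
    rays=[ray(0,q,C) for q in pts]
    f=lambda c:[np.linalg.norm(np.cross(c-o,d/np.linalg.norm(d)))-r for o,d in rays]
    s=least_squares(f,P-[0,0,.011]); print("ball",s.x.round(4),"tool",R.inv().apply(s.x-P).round(4),"res mm",np.round(s.fun*1e3,2))
o,P,R=state(); sph("pics/w21.png",cal("wrist"),P,R)
E
python3 sph.py; python3 - <<'E'
from h import *
crop("pics/w21.png","pics/w21c.png",235,245,410,415,3.4)
E
```

```text
ball [ 0.5481 -0.1022  0.1499] tool [-0.0012  0.0005  0.0129] res mm [ 0.2   0.21 -0.21 -0.21]
```

View pics/w21c.png

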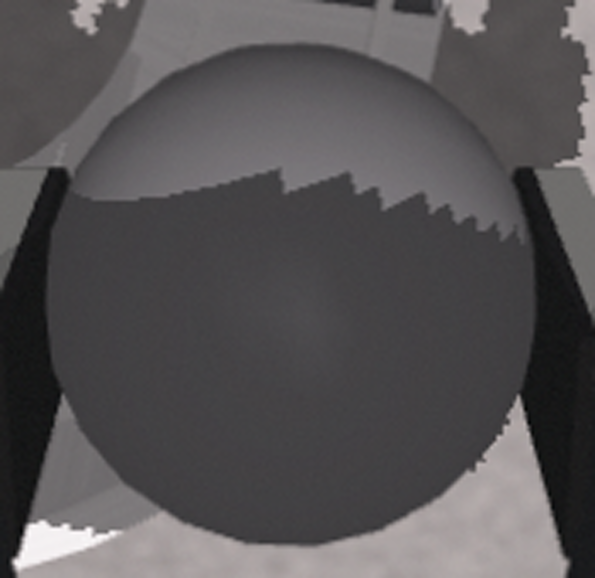

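```bash
python3 -m pendant '[[[0.015,-0.0055,0,0,0,0,1],[0.028,-0.0105,0,0,0,0,1],[0.036,-0.0135,0,0,0,0,1],[0.036,-0.0135,0,0,0,0,1],[0.036,-0.0135,0,0,0,0,1],[0.036,-0.0135,0,0,0,0,1],[0.036,-0.0135,0,0,0,0,1],[0.036,-0.0135,0,0,0,0,1],[0.022,-0.0085,0,0,0,0,1],[0.012,-0.004,0,0,0,0,1]]]'
python3 -m pendant '[[[0,0,0,0,0,0.1398,1],[0,0,0,0,0,0.1398,1],[0,0,0,0,0,0.1398,1],[0,0,0,0,0,0.1398,1],[0,0,0,0,0,0.1398,1],[0,0,0,0,0,0.1398,1],[0,0,0,0,0,0.1398,1],[0,0,0,0,0,0.1398,1],[0,0,0,0,0,0.1398,1],[0,0,0,0,0,0.1398,1]]]'
python3 -m pendant '[[[0,0,0,0,0,0.1398,1],[0,0,0,0,0,0.1398,1],[0,0,0,0,0,0,1],[0,0,0,0,0,0,1],[0,0,0,0,0,0,1]]]'
python3 - <<'E'
from h import *
C=cal("wrist");np.save("pics/C22.npy",np.array(list(C),dtype=object),allow_pickle=True)
p,d=ctrl.camera("wrist"); cv2.imwrite("pics/w22.png",p[:,:,::-1])
goto([.5192,.2104,.0697],-.3735)
E
```

```text
time_s: 22.3
eef_pos: [0.5187, 0.2128, 0.163]
eef_rot: [-0.001, 0.794, 0.608, -0.001]
wrist_force: [-0.0, -1.4, -1.2]
opening: 0.556
time_s: 23.3
eef_pos: [0.52, 0.2098, 0.1634]
eef_rot: [0.0, 0.999, -0.05, -0.001]
wrist_force: [-1.0, 0.3, -0.6]
opening: 0.557
time_s: 23.8
eef_pos: [0.5204, 0.21, 0.164]
eef_rot: [0.0, 0.983, -0.184, -0.0]
wrist_force: [-0.4, -0.3, -1.3]
opening: 0.558
t 23.85 pos [0.5204 0.21   0.1641] yaw -21.28 open 0.557 F [-0.3  0.3 -1.1]
shift cur axes [-0.0012  0.0001  0.0944] shift in target axes [-0.0013  0.0001  0.0944] rot [0.0003 0.0003 0.0021] alt [-5.0000e-04  5.0000e-04 -3.1395e+00]
```

View pics/w22.png

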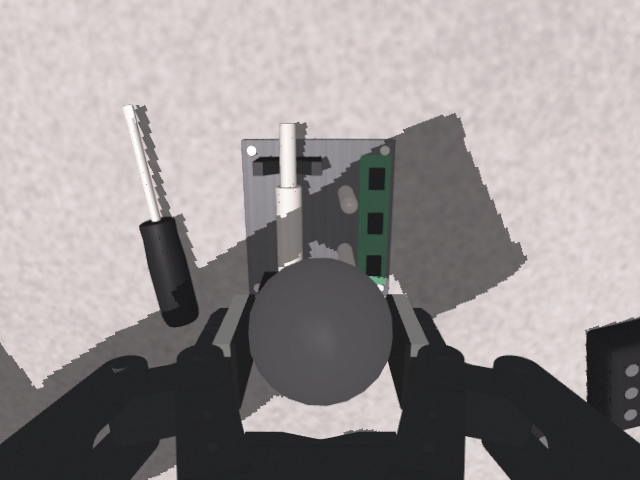

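```bash
python3 -m pendant '[[[-0.001,0,0.015,0,0,0,1],[0,0,0.025,0,0,0,1],[0,0,0.025,0,0,0,1],[0,0,0.015,0,0,0,1],[0,0,0.006,0,0,0,1],[0,0,0.003,0,0,0,1],[0,0,0,0,0,0,1],[0,0,0,0,0,0,1]]]'
python3 - <<'E'
from h import *
C=cal("wrist");np.save("pics/C23.npy",np.array(list(C),dtype=object),allow_pickle=True)
p,d=ctrl.camera("wrist"); cv2.imwrite("pics/w23.png",p[:,:,::-1])
p,d=ctrl.camera("scene"); cv2.imwrite("pics/s23.png",cv2.resize(p[130:250,310:450,::-1],None,fx=5,fy=5,interpolation=2))
goto([.5192,.2104,.0697],-.3735)
E
```

```text
time_s: 24.65
eef_pos: [0.5204, 0.2107, 0.0763]
eef_rot: [-0.0, 0.983, -0.186, 0.001]
wrist_force: [0.1, -0.9, -1.2]
opening: 0.554
t 24.75 pos [0.5204 0.2107 0.0763] yaw -21.39 open 0.556 F [ 0.3  0.1 -0.8]
shift cur axes [-0.001   0.0007  0.0066] shift in target axes [-0.001   0.0007  0.0066] rot [-0.001  -0.0017  0.0002] alt [ 2.6000e-03 -1.6000e-03 -3.1414e+00]
```

View pics/w23.png

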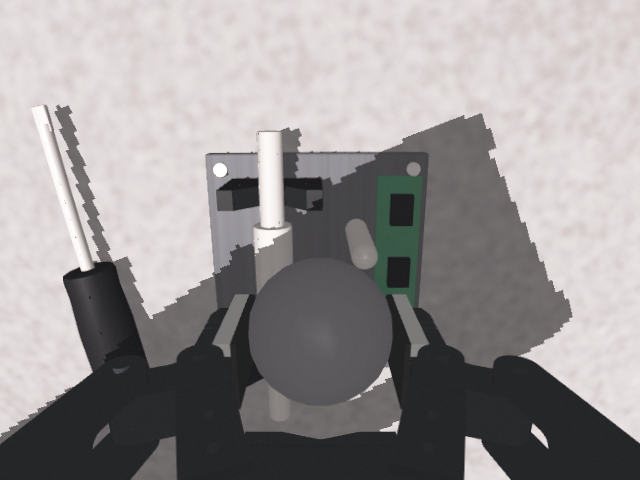

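View pics/s23.png

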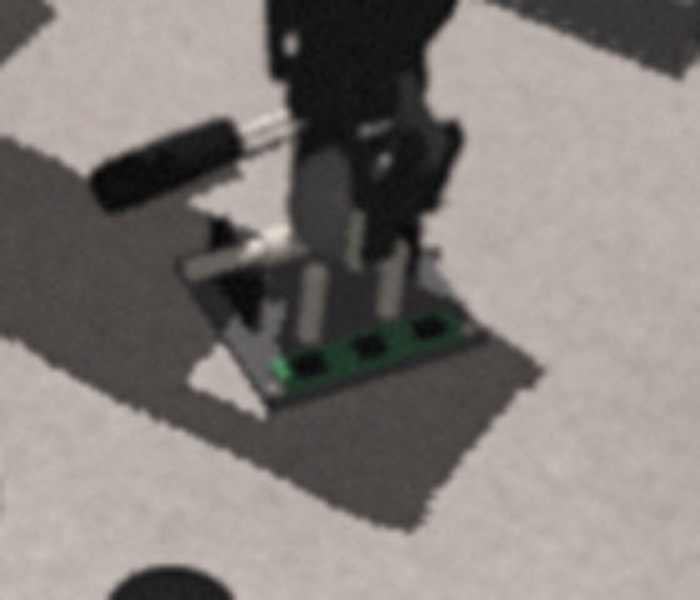

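```bash
python3 - <<'E'
import io,contextlib
with contextlib.redirect_stdout(io.StringIO()):
    from m2 import *
C=tuple(np.load("pics/C23.npy",allow_pickle=True)); w=lambda x,y:(x,y)
V=[([-.05,.055,.006],(206.5,153)),([.05,.055,.006],(428,152)),([-.038,.036,.037],(217.5,210)),([.002,.036,.037],(322.5,210)),([.018,.02,.0494],(367,259))]
p,r=fit([(C,w,V)],[.52,.21,-.37]);print(p,r)
o,P,R=state(); print(R.inv().apply([p[0],p[1],.0577]-P))
E
python3 sph.py '[(321,257.5),(321,405.5),(249,330),(392,330)]'
```

```text
[ 0.51956474  0.21025478 -0.36792209] [-3.2  0.5  2.8  0.   3.1  0.3 -0.6 -1.3 -2.1  0.6]
[-0.00064197  0.00068448  0.01863645]
ball [0.5201 0.2089 0.0635] tool [0.0004 0.0017 0.0129] res mm [ 0.2   0.21 -0.21 -0.21]
```

```bash
python3 -m pendant '[[[-0.0008,-0.0005,0.002,0,0,0,1],[0,0,0.002,0,0,0,1],[0,0,0,0,0,0,1],[0,0,0,0,0,0,1]]]'
python3 -c "
from h import *
goto([.5192,.2104,.0697],-.3735)"
python3 -m pendant '[[[0,0,0.001,0,0,0,1],[0,0,0,0,0,0,1],[0,0,0,0,0,0,1]]]'
```

```text
time_s: 25.15
eef_pos: [0.5189, 0.2113, 0.0712]
eef_rot: [0.0, 0.983, -0.186, -0.0]
wrist_force: [-0.4, -0.6, -1.3]
opening: 0.554
t 25.15 pos [0.5189 0.2113 0.0712] yaw -21.4 open 0.554 F [-0.4 -0.6 -1.3]
shift cur axes [0.0006 0.0007 0.0015] shift in target axes [0.0006 0.0007 0.0015] rot [0.0001 0.0002 0.0001] alt [-3.0000e-04  2.0000e-04 -3.1415e+00]
time_s: 25.45
eef_pos: [0.519, 0.2113, 0.0702]
eef_rot: [0.0, 0.983, -0.186, -0.0]
wrist_force: [-0.1, 0.5, -1.2]
opening: 0.554
```

Not in contact yet (−1.2 N is the ball's weight). Continue in sub-millimetre steps.

```bash
python3 -m pendant '[[[0,0,0.0007,0,0,0,1],[0,0,0,0,0,0,1],[0,0,0,0,0,0,1]]]'
python3 -m pendant '[[[0,0,0.0007,0,0,0,1],[0,0,0,0,0,0,1],[0,0,0,0,0,0,1]]]'
```

```text
time_s: 25.75
eef_pos: [0.519, 0.2113, 0.0696]
eef_rot: [-0.0, 0.983, -0.186, -0.0]
wrist_force: [0.5, -0.6, -1.1]
opening: 0.557
time_s: 26.05
eef_pos: [0.5192, 0.2113, 0.0692]
eef_rot: [-0.0, 0.983, -0.186, 0.0]
wrist_force: [-1.2, -0.3, 2.2]
opening: 0.55
```

```bash
python3 -m pendant '[[[0,0,0,0,0,0,-0.15],[0,0,0,0,0,0,-0.2],[0,0,0,0,0,0,-0.3],[0,0,0,0,0,0,-0.35],[0,0,0,0,0,0,-0.35]]]'
python3 - <<'E'
from h import *
goto([.5192,.2104,.0697],-.3735)
p,d=ctrl.camera("wrist"); cv2.imwrite("pics/w24.png",p[:,:,::-1])
E
```

```text
time_s: 26.55
eef_pos: [0.519, 0.2113, 0.0688]
eef_rot: [0.0, 0.983, -0.186, -0.0]
wrist_force: [-0.5, -0.1, 0.3]
opening: 0.677
t 26.55 pos [0.519  0.2113 0.0688] yaw -21.4 open 0.677 F [-0.5 -0.1  0.3]
shift cur axes [ 0.0005  0.0008 -0.0009] shift in target axes [ 0.0005  0.0008 -0.0009] rot [0.     0.0001 0.0001] alt [-1.0000e-04  0.0000e+00 -3.1415e+00]
```

View pics/w24.png

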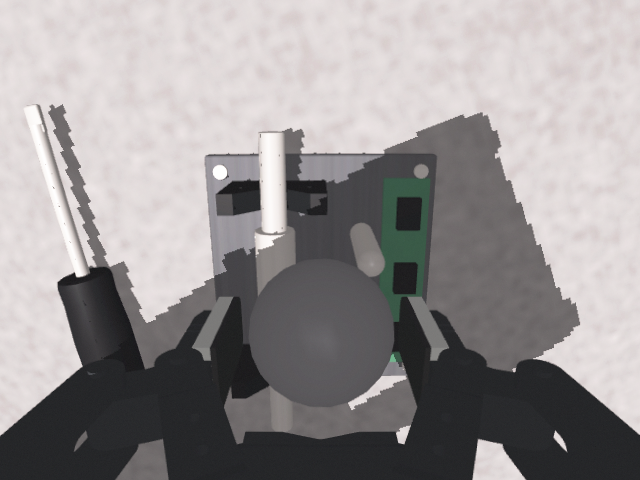

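Ball is free and sitting still; both pads are clear of it. Rising straight up.

```bash
python3 -m pendant '[[[0,0,-0.005,0,0,0,-0.4],[0,0,-0.015,0,0,0,-0.4],[0,0,-0.03,0,0,0,-0.4],[0,0,-0.04,0,0,0,-0.4],[0,0,-0.04,0,0,0,-0.4],[0,0,-0.03,0,0,0,-0.4],[0,0,0,0,0,0,-0.4]]]'
python3 -m pendant '[[[0,0.03,0,0,0,0,-0.4],[0,0.03,0,0,0,0,-0.4],[0,0.03,0,0,0,0,-0.4],[0,0,0,0,0,0,-0.4],[0,0,0,0,0,0,-0.4]]]'
python3 - <<'E'
from h import *
C=cal("wrist");np.save("pics/C25.npy",np.array(list(C),dtype=object),allow_pickle=True)
p,d=ctrl.camera("wrist"); cv2.imwrite("pics/w25.png",p[:,:,::-1])
q,d=ctrl.camera("scene"); cv2.imwrite("pics/s25f.png",q[:,:,::-1]);cv2.imwrite("pics/s25.png",cv2.resize(q[130:250,310:450,::-1],None,fx=5,fy=5,interpolation=2))
q,d=ctrl.camera("top"); cv2.imwrite("pics/t25.png",q[:,:,::-1])
E
```

```text
time_s: 27.3
eef_pos: [0.5221, 0.2119, 0.236]
eef_rot: [-0.002, 0.983, -0.186, 0.005]
wrist_force: [0.4, 0.0, 0.5]
opening: 0.7
time_s: 27.8
eef_pos: [0.4861, 0.1271, 0.2292]
eef_rot: [-0.0, 0.982, -0.186, 0.0]
wrist_force: [0.4, -0.2, -0.4]
opening: 0.7
```

View pics/w25.png

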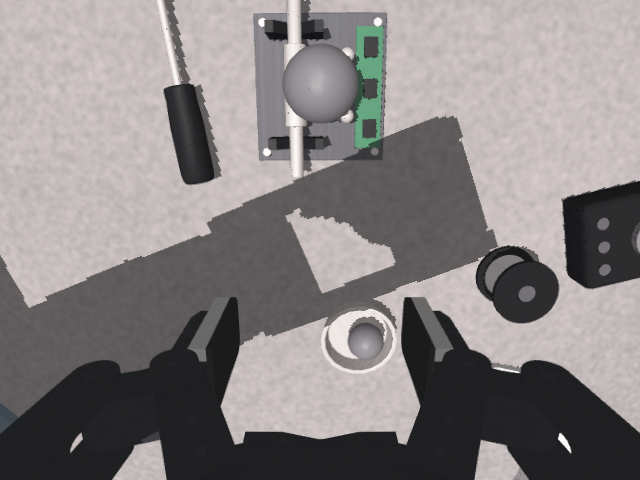

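View pics/s25.png

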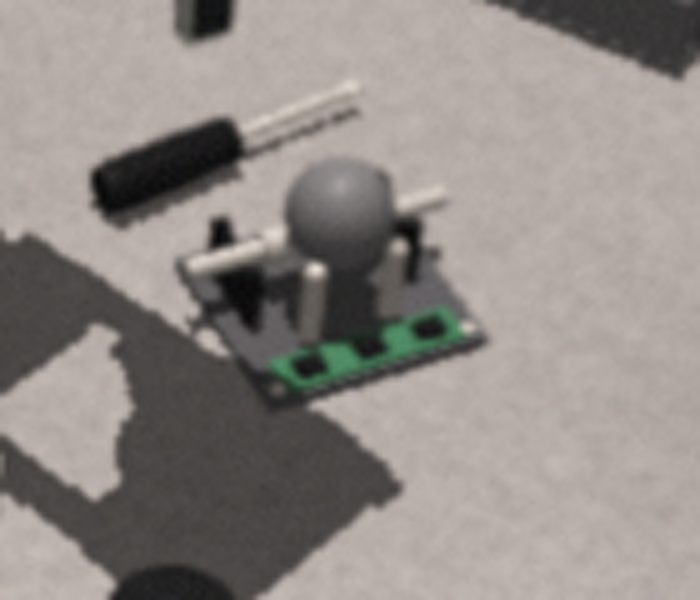

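View pics/t25.png

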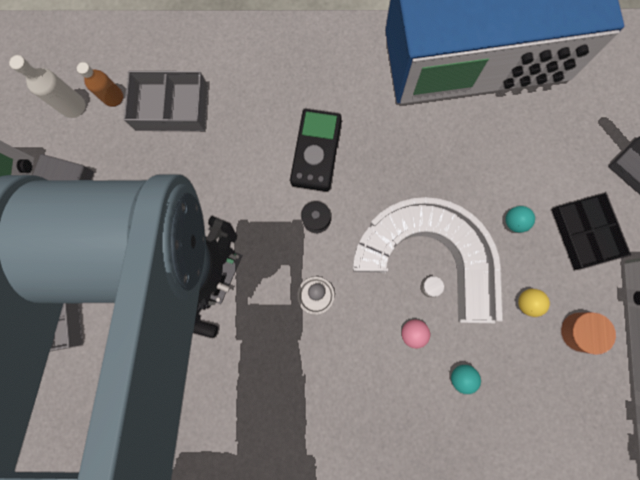

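```bash
python3 - <<'E'
from h import *
C=tuple(np.load("pics/C25.npy",allow_pickle=True))
x,r=tri([ray(0,(322,84),C),ray("scene",(315+338/5,135+212/5))]); print(x.round(4),np.round(r,4)); 
o=ctrl.get_obs(); print(o["time_s"],o["dq"].round(3),o["wrist_force"].round(1))
E
```

```text
[0.5256 0.2145 0.0462] [0.0063 0.0063]
27.95 [ 0.005  0.005 -0.002 -0.003 -0.001 -0.001] [ 0.4  0.4 -0.1]
```

```bash
python3 - <<'E'
from h import *
C=tuple(np.load("pics/C25.npy",allow_pickle=True))
x,r=tri([ray(0,(322,84),C),ray("scene",(310+338/5,130+212/5))]); print(x.round(4),np.round(r,4), x-[.5192,.2104,.0577])
E
```

```text
[0.5207 0.2101 0.0604] [0.0006 0.0006] [ 0.00150906 -0.00033473  0.00269661]
```

```bash
python3 -c "
from bench import ctrl
print(ctrl.hand_in())"
```

```text
the job is handed in; nothing more can be done
None
```

I seated the roller shaft in both V-notches and let it go. I then pushed the grey ball round the track into the exit gap, lifted it out there and set it down in the frame. It rests on the roller and the two studs. The job was handed in at about 28 s; no verdict was reported.

- **Roller:** after release, the wrist picture showed the shaft lying in both notches, with its thick part between the uprights. In the last pictures it still lay there.
- **Exit gap:** the ball measured 0.7 mm of arc from the exit point from the first view, and 1.2 mm from the second. Close up, just before gripping, a plain outline reading put it 4.3 mm short. I put most of that down to the slanted view and did not measure again before gripping; the limit is 6 mm.
- **Nest:** triangulating the wrist and scene views put the ball about 1.5 mm off sideways and 2.7 mm high (3.1 mm in all; limit 4 mm). That is near the limit but about what two rough pixel readings can resolve. An earlier try at this check used a wrong crop offset and was discarded.
- **Hand-off:** the ball looked seated on all three supports in the wrist and scene pictures. The gripper was clear of everything, with no wrist force beyond noise.
- **Bystanders:** in the last pictures I saw none of them displaced, but I compared them by eye and did not measure. The arm hid most of the screwdriver from the top camera; the scene and wrist views showed it in place.

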